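# Open the code lock of the arbor press by feel

### The arm

A 7-joint arm with a two-finger parallel gripper is mounted at the origin on the work surface. World frame = base frame: x ahead of the robot, y to its left, z up, the work surface at z = 0. Lengths are in mm, angles in rad, forces in N, time in s.
With the tool pointing down it reaches from about 400 to 875 mm from the base axis. Payload 19.3 kg.
Tool frame: the origin (TCP) lies at the very end of the fingers, on their centre line; the grasp point (between the pads) lies 19 mm behind it (bot.pinch_z is the distance from the TCP to the grasp point, in mm); y points along the fingers, z is the direction in which the jaws open and shut, and the axes are right-handed (so a half turn about y gives the same grasp; the last joint's range is limited). The gripper opens to 85 mm and grips with 20 to 120 N. Pads are 22 mm wide; open, the fingers measure 114 mm over their backs; the gripper's body (76 mm by 85 mm) begins 54 mm behind the grasp point. The pads swing forward as they close: fully open they stand 13 mm farther back than shut.
Start: joints at [-1.362, 0.521, -0.036, 1.599, 0.021, 1.021, -0.113], TCP at [172.021, 600.852, 231.291] pointing down, gripper open.
Joint ranges: [-2.91, 2.91], [-0.3, 2.13], [-1.5, 1.42], [0.17, 2.43], [-1.26, 4.41], [0.16, 1.93], [-2.52, 2.52]. Speed limits (rad/s): [1.89, 1.89, 2.39, 2.39, 3.01, 3.01, 3.01].

### API

Orientations are given as a unit quaternion [w, x, y, z].
In Python, from bench import bot gives the robot as it stands.
- The arm moves only by the shell command python3 -m pendant 'ROWS' [FORCE]. ROWS is JSON, a list of rows, each an object of numbers: "x", "y", "z": the shift along the tool's x, y, z in mm; "ax", "ay", "az": the turn, a rotation vector about the tool's x, y, z in rad; "grip": the closure in counts, from 0 (fully open) to 255 (shut). A call has exactly 8 rows; each row shifts and turns the pose as measured when the row begins, along the tool's axes as they then stand; what a row does not reach is not made up. A row lasts 1/12 s, in which the tool goes at most 41.7 mm and 7.16 degrees, less where a joint would pass 70% of its speed; a pose out of reach is approached as far as the arm can. A call is refused whole if a number of a shift passes 41.7 or a number of a turn 0.125, either way. A call with a gripper value outside its range is refused whole. The fingers move at their own pace and stop on an object; FORCE is the grip in N (left out, the last holds). Time passes only in rows, so rows that do not move let the fingers close, or fill a call up. It gives the time, the measured TCP pose, the force and the opening at its end, in the units of the state.
- bot.sense(): the state, without advancing time (a new reading comes with each control period).
- bot.capture(name): name is "side" or "top"; returns the picture (420x560x3 uint8, red, green, blue); there is no depth.
- bot.get_calibration(name): a dict with "vertical_fov" (degrees; the focal length in pixels is half the picture's height over the tangent of half this angle, whatever the lens; pixels are square), "cx", "cy" (the principal point, pixels), "k1" (the pictures are not rectified: a ray, as slopes to the right and down, at radius r is drawn at 1 + k1 r^2 times it, then the intrinsics apply), "pose" (4x4, takes a point from camera to world coordinates). Camera axes: x right, y up, looking along -z (the intrinsics and any distortion apply to the point x, -y, -z); pixel columns grow to the right and rows downward; lengths in mm; the calibration is good to about 2 mm. A picture is of the moment at which its call begins. get_calibration takes no time and is no camera call.
- bot.close_job(): hands the job in, once; it reports no verdict.
Trained networks look in the newest picture that a camera, given by its name, has taken for a name from the list of things; names that differ only in an ending like _2 or _b are one class to them, and where a whole thing is asked for, a point or a joint stands for the part that bears it (a point fixed in the world has none). Each returns a list of dicts, best first, with "confidence" (0 to 1); they miss things now and then, are a little off and sometimes report something else, mostly with a low value. They report only what shows in the picture. A call takes as long as a camera call.
- bot.search_frame(camera, query): "box" ([left, top, right, bottom] in pixels, round what is visible of it).
- bot.mark_of(camera, query): "location" ([column, row] in pixels: a listed point, or the origin of a listed thing).
The state is a dict: "clock": time; "joint_pos": joint angles; "qvel": joint speeds; "effort": joint torques, N m; "position": TCP position; "tcp_rot": TCP orientation; "force": force on the tool from outside, world axes, zero at the start; "wrist_torque": the same for the moment, N m; "finger_gap": finger opening in mm.
Only numpy, scipy, OpenCV 4.12 (cv2) and the standard library are available. Lean on these libraries where they do the work, as an engineer would, in place of code of your own. Each camera call takes 0.05 s, during which the arm holds its last target.

### The job

Unlock the arbor press: turn the left code dial to 4 and feel slowly on towards 5, the right one to 2 and slowly on towards 1, until you feel each worn gate catch and hold the dial, short of the next number; never force a dial or the bolt against the lock's stop pins. Then draw the brass-posted bolt fully back, out of the eye of the press's lever handle, and let go. Leave the loose eyepiece parts where they stand.

Things in the scene. Friction and masses are not known exactly. Their poses are not given: they have to be found in the camera images.
- press: Cast-iron arbor press (320 mm high) and, to its right, its grey code lock: one fixed piece. Origin on the table under the middle of the lock, x away from the robot at yaw 0, y left. Lock box: x -75 to 80, y -117 to 117 mm, top 50 mm above the table. Press: from y = 140 mm on; its lever handle (not to be moved) ends in an eye at x -60, y 165 mm, which the bolt's nose fills while locked.
- dial_left_grip (a point): Middle of the grip bar of the left dial (x 20, y 60 mm of the press), on the dial's vertical axis, 69 mm above the table. Bar 46 mm long, 12 mm thick, 57 to 81 mm above the table, on a black disc of 68 mm diameter whose top is 57 mm above the table. The point's x axis runs along the bar to its end with the red pointer, z up.
- dial_right_grip (a point): The same for the right dial (x 20, y -60 mm of the press).
- dial_left (a joint): Left dial, rad: 0 with pointer on 3 (to the press's +x), growing clockwise from above; 1 to 5 stand at -1.2, -0.6, 0, 0.6, 1.2. Starts at -0.25 to 0.3. Its worn gate lies 0.06 to 0.54 rad past 4 towards 5, unseen and different each time. There the stop pin falls in and, after 0.03 rad play, holds the dial both ways, also when let go. Free turning takes about 0.05 N m, with small ripples.
- dial_right (a joint): The same for the right dial (0 on 3, clockwise positive). It starts at -0.3 to 0.25. Its worn gate lies 0.06 to 0.54 rad past 2 towards 1, so at -0.66 to -1.14 rad, unseen and different each time.
- strain_left (a joint): Sideways bend, m, of the stop pin of the left dial inside the lock; 0 at rest, 5 N per mm, from turning the dial on against the fallen-in pin (34 mm from the dial's axis: 0.17 N m per mm) or from pulling the bolt while locked. More than 2.5 mm either way (12.5 N, 0.42 N m) harms the lock. It barely moves while the pin still rides on the rim.
- strain_right (a joint): The same for the right dial's stop pin.
- bolt (a joint): How far the bolt is drawn, m: 0 locked, 0.036 fully back; it slides along the press's -y. It is blocked after 2 mm until both pins have fallen in; when free, sliding takes about 3 N.
- bolt_post (a point): Centre of the top of the bolt's brass post, 92 mm above the table (x -60, y -40 mm of the press when locked). The post is 14 mm square and stands 42 mm above the lock's top; it moves with the bolt.
- eyepiece: Silver eyepiece barrel, 42 mm in diameter, 58 mm high, loose, upright on the table; origin at the centre of its underside.
- retaining_ring: Chrome retaining ring, 42 mm in diameter, 6 mm high, loose, lying flat; origin at the centre of its underside.
- lens_cell: Brass lens cell, 48 mm in diameter, 16 mm high, loose; origin at the centre of its underside.
- stop_tube: Black field-stop tube, 32 mm in diameter, 40 mm high, loose, upright; origin at the centre of its underside.

How it is judged:
By the outcome, as a careful person would: the job done as asked, in the order asked, and still so for the second after the job is handed in, with the robot touching nothing.
It also fails if it takes over 72 s, if anything falls off the work surface, if the arm or the gripper's body presses on something with over 40 N, if the wrist force passes 120 N, or if a joint passes its speed limit or range.

## Working session

There is one attempt and no reset: what is moved stays moved. The work goes in short steps, Python scripts to look and compute and a shell command to move; the robot and the scene stay as the last step left them, time stands still between calls to the robot, and variables do not carry over. Pictures are saved under pics/ and viewed, and the job is handed in when it is done.

```bash
ls; mkdir -p pics; cat > h.py <<'E'
import numpy as np, cv2
from bench import bot
def cal(n):
    c=bot.get_calibration(n); f=210/np.tan(np.radians(c["vertical_fov"])/2)
    return f,c["cx"],c["cy"],c["k1"],np.array(c["pose"])
def ray(n,px):
    f,cx,cy,k1,P=cal(n)
    d=np.array([(px[0]-cx)/f,(px[1]-cy)/f]);u=d.copy()
    for _ in range(30): u=d/(1+k1*(u@u))
    v=P[:3,:3]@np.array([u[0],-u[1],-1.]); return P[:3,3],v
def at_z(n,px,z):
    o,v=ray(n,px); return o+v*(z-o[2])/v[2]
def proj(n,p):
    f,cx,cy,k1,P=cal(n)
    q=np.linalg.inv(P)@np.append(p,1); u=np.array([q[0]/-q[2],-q[1]/-q[2]])
    u=u*(1+k1*(u@u)); return u*f+[cx,cy]
def save(n,name):
    im=bot.capture(n); cv2.imwrite('pics/'+name+'.png',im[:,:,::-1]); return im
E
python3 - <<'E'
from h import *
for n in("top","side"):
    save(n,n+"0"); print(cal(n))
    for q in ("press","dial_left_grip","dial_right_grip","bolt_post","eyepiece","retaining_ring","lens_cell","stop_tube"):
        print(n,q,[(np.round(m["location"],1),round(m["confidence"],2)) for m in bot.mark_of(n,q)][:3])
s=bot.sense();print(s)
E
```

```text
pics
(np.float64(435.77757851350805), 281.23060980477123, 203.11139078053512, -0.010776944011917729, array([[-4.16254372e-03,  9.97024021e-01, -7.69790490e-02,
         5.59987725e+02],
       [-9.99614810e-01, -6.26090164e-03, -2.70376032e-02,
        -8.11230184e+01],
       [-2.74390981e-02,  7.68368523e-02,  9.96666039e-01,
         8.81872839e+02],
       [ 0.00000000e+00,  0.00000000e+00,  0.00000000e+00,
         1.00000000e+00]]))
top press [(array([285.1, 248.7]), 0.92)]
top dial_left_grip []
top dial_right_grip [(array([320.6, 245.8]), 0.66), (array([268.2, 178.9]), 0.46)]
top bolt_post [(array([303.2, 284. ]), 0.8)]
top eyepiece [(array([380.1, 244.8]), 0.73)]
top retaining_ring [(array([377.2, 285.9]), 0.54)]
top lens_cell [(array([325.7, 192.5]), 0.75)]
top stop_tube [(array([263.5, 178.4]), 0.6)]
(np.float64(391.7823717105585), 277.45144440693804, 200.54518646471294, -0.027773560948789907, array([[ 8.27693695e-01,  3.75291416e-01, -4.17228355e-01,
         3.60955915e+02],
       [-5.61173848e-01,  5.57037195e-01, -6.12203786e-01,
        -4.78422335e+02],
       [ 2.65
[... 500 characters left out ...]
 210.4]), 0.78)]
{'clock': 0.9, 'joint_pos': array([-1.36221398,  0.52139075, -0.03630065,  1.5995079 ,  0.02118132,
        1.02112161, -0.11279354]), 'qvel': array([-0.00055122, -0.00073827,  0.00015411, -0.00112798,  0.00072813,
       -0.00197746, -0.00259174]), 'effort': array([-1.84033347e-04, -9.26818442e+01,  1.97840743e+00, -3.70274556e+01,
        1.78701931e-02,  1.77003563e-03,  3.84295868e-05]), 'position': array([172.00476799, 600.84531489, 231.293703  ]), 'tcp_rot': array([-0.70023116,  0.70026114, -0.0982681 ,  0.09825491]), 'force': array([-0.04395168, -0.00414669, -0.05785686]), 'wrist_torque': array([-0.01108678,  0.01751574,  0.03930485]), 'finger_gap': 85.16923654747482}
```

View pics/top0.png

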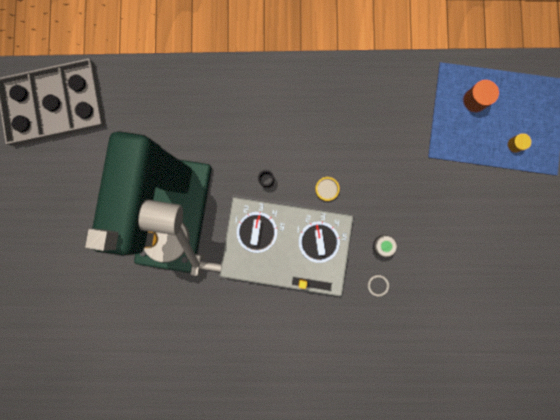

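View pics/side0.png

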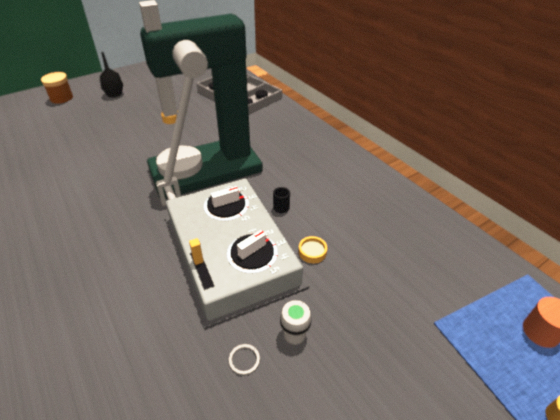

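The top view shows the lock with its left dial at about (257,232), its right dial at (319,243) and the post at (303,284). The press is to the left and the loose parts stand up and right of the lock. Next I'll refine these positions on enlarged crops.

```bash
python3 - <<'E'
import cv2
t=cv2.imread('pics/top0.png')[185:305,210:365]; cv2.imwrite('pics/topc.png',cv2.resize(t,None,fx=5,fy=5,interpolation=cv2.INTER_CUBIC))
t=cv2.imread('pics/side0.png')[170:320,150:310]; cv2.imwrite('pics/sidec.png',cv2.resize(t,None,fx=4,fy=4,interpolation=cv2.INTER_CUBIC))
E
```

```text
(no output)
```

View pics/topc.png

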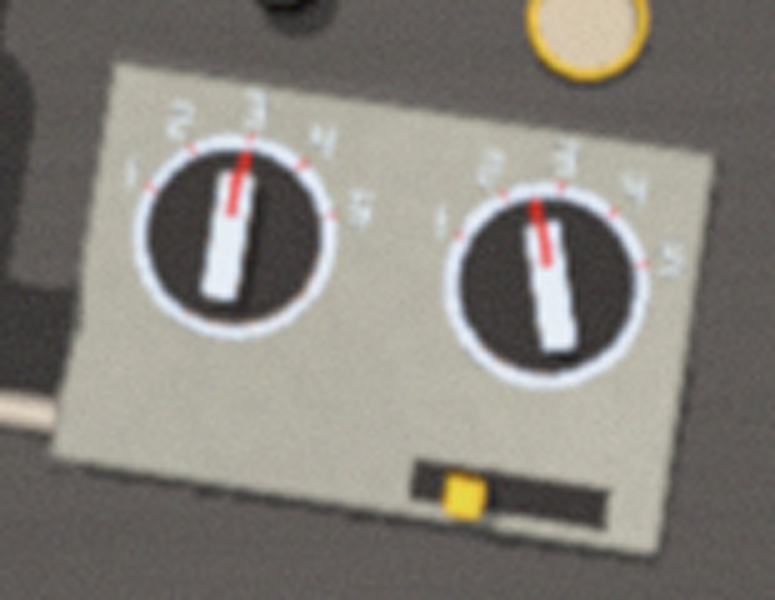

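View pics/sidec.png

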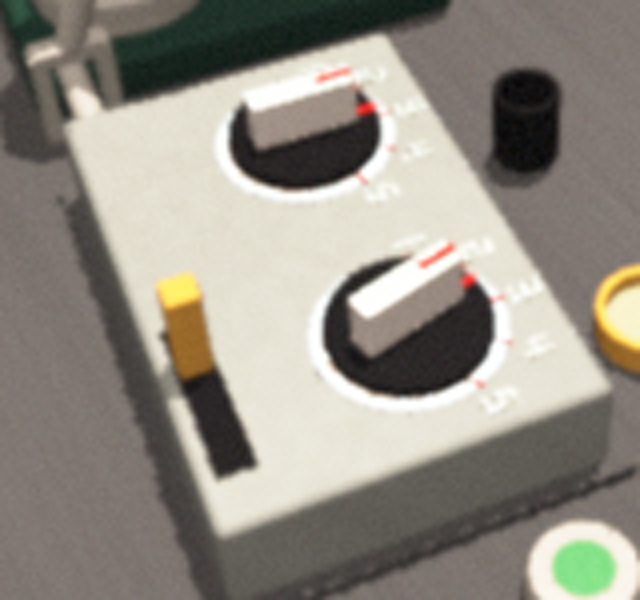

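```bash
cat > fit.py <<'E'
from h import *
from scipy.optimize import least_squares
T=lambda x,y:np.array([(x+.5)/5-.5+210,(y+.5)/5-.5+185])
S=lambda x,y:np.array([(x+.5)/4-.5+150,(y+.5)/4-.5+170])
obs=[("top",(80,117,50),T(117,63)),("top",(80,-117,50),T(713,155)),("top",(-75,-117,50),T(657,553)),("top",(-75,117,50),T(52,457)),
("top",(20,60,81),T(229,236)),("top",(20,-60,81),T(551,285)),("top",(-60,-40,92),T(465,497)),
("side",(80,117,50),S(385,37)),("side",(80,-117,50),S(608,393)),("side",(-75,-117,50),S(215,533)),("side",(-75,117,50),S(68,122)),
("side",(-60,-40,92),S(180,290)),("side",(20,60,81),S(301,94)),("side",(20,-60,81),S(407,278))]
def W(p,l):
    c,s=np.cos(p[2]),np.sin(p[2]); return np.array([p[0]+c*l[0]-s*l[1],p[1]+s*l[0]+c*l[1],l[2]])
def fit(o): 
    f=lambda p:np.concatenate([proj(n,W(p,l))-x for n,l,x in o]); r=least_squares(f,[600,-80,-.1],x_scale=[10,10,.1]); return r.x,f(r.x).reshape(-1,2)
if __name__=="__main__":
    for k in ("top","side",""):
        p,r=fit([o for o in obs if k in o[0]]); print(k,np.round(p,4)); print(np.round(r,1).tolist())
    for l in ((20,60,69),(20,-60,69),(-60,-40,92),(-60,165,0)): print(np.round(W(p,l),1))
    for a,b in((T(238,172),T(218,299)),(T(540,218),T(563,350))):
        d=at_z("top",a,81)-at_z("top",b,81); print(np.linalg.norm(d), "dial cw", p[2]-np.arctan2(d[1],d[0]))
    for q,px,z in(("eyep",(386,246),58),("lens",(327,189),16),("tube",(266,179),40),("ring",(378,286),6)): print(q,np.round(at_z("top",px,z)))
E
python3 fit.py
```

```text
top [ 5.405556e+02 -6.740340e+01 -1.576000e-01]
[[-0.7, -0.9], [1.0, -0.9], [0.5, 1.0], [-0.8, 0.7], [-0.2, -0.3], [0.1, -0.0], [0.1, 0.2]]
side [ 5.399266e+02 -7.004270e+01 -1.711000e-01]
[[1.1, -1.5], [1.9, -0.4], [-0.7, 1.5], [-1.3, -0.3], [-0.7, -0.1], [0.2, -1.7], [-0.3, 0.6]]
 [ 5.402874e+02 -6.857540e+01 -1.649000e-01]
[[0.3, -1.1], [1.9, -0.2], [0.8, 1.6], [-0.4, 0.3], [0.5, -0.3], [0.8, 0.4], [0.5, 0.5], [0.4, -2.0], [1.8, -1.6], [-0.3, 0.6], [-1.8, -0.5], [-0.7, -0.7], [-0.3, -2.2], [-0.4, -0.3]]
[569.9 -12.7  69. ]
[ 550.2 -131.    69. ]
[474.5 -98.2  92. ]
[508.2 104.    0. ]
47.13363091482483 dial cw -0.008304427854870455
48.74199388569343 dial cw -0.3270846910707814
eyep [ 542. -255.   58.]
lens [ 655. -149.   16.]
tube [672. -29.  40.]
ring [ 462. -248.    6.]
```

```bash
cat >> h.py <<'E'
from scipy.spatial.transform import Rotation as R
def st():
    s=bot.sense(); q=s["tcp_rot"]; M=R.from_quat([q[1],q[2],q[3],q[0]]).as_matrix()
    return s,M
def to(p,yawz):
    """tool-frame shift to world TCP p, and ay for jaw (tool z) world heading yawz (mod pi)"""
    s,M=st(); d=M.T@(np.array(p)-s["position"])
    h=np.arctan2(M[1,2],M[0,2]); e=(yawz-h+np.pi/2)%np.pi-np.pi/2
    print("t",round(s["clock"],2),"pos",np.round(s["position"],1),"shift",np.round(d,1),"jawhead",round(h,3),"ay needed",round(-e,3),"tilt",np.round(M[:,1],3))
    print("F",np.round(s["force"],1),"T",np.round(s["wrist_torque"],3),"gap",round(s["finger_gap"],1),"j",np.round(s["joint_pos"],2))
E
python3 - <<'E'
from h import *
s,M=st(); print(np.round(M,3)); to((569.5,-12.5,150),-.16+np.pi/2)
E
```

```text
[[ 0.961 -0.     0.275]
 [-0.275 -0.     0.961]
 [-0.    -1.    -0.   ]]
t 0.9 pos [172.  600.8 231.3] shift [ 551.    81.3 -480.3] jawhead 1.292 ay needed -0.119 tilt [-0. -0. -1.]
F [-0.  -0.  -0.1] T [-0.011  0.018  0.039] gap 85.2 j [-1.36  0.52 -0.04  1.6   0.02  1.02 -0.11]
```

```bash
python3 -m pendant '[{"x":23,"y":-16,"z":-27},{"x":23,"y":-16,"z":-27},{"x":23,"y":-16,"z":-27},{"x":23,"y":-16,"z":-27},{"x":23,"y":-16,"z":-27},{"x":23,"y":-16,"z":-27},{"x":23,"y":-16,"z":-27},{"x":23,"y":-16,"z":-27}]'; python3 -m pendant '[{"x":23,"z":-30},{"x":23,"z":-30},{"x":23,"z":-30},{"x":23,"z":-30},{"x":23,"z":-30},{"x":23,"z":-30},{"x":23,"z":-30},{"x":23,"z":-30}]'; python3 -c "
from h import *
to((569.5,-12.5,150),-.16+np.pi/2)"
```

```text
t 0.9 pos [172.  600.8 231.3] shift [ 551.    81.3 -480.3] jawhead 1.292 ay needed -0.119 tilt [-0. -0. -1.]
F [-0.  -0.  -0.1] T [-0.011  0.018  0.039] gap 85.2 j [-1.36  0.52 -0.04  1.6   0.02  1.02 -0.11]invalid input at $[0]: expected keys x, y, z, ax, ay, az, grip
invalid input at $[0]: expected keys x, y, z, ax, ay, az, grip
```

```bash
python3 -m pendant '[{"x":23,"y":-16,"z":-27,"ax":0,"ay":0,"az":0,"grip":0},{"x":23,"y":-16,"z":-27,"ax":0,"ay":0,"az":0,"grip":0},{"x":23,"y":-16,"z":-27,"ax":0,"ay":0,"az":0,"grip":0},{"x":23,"y":-16,"z":-27,"ax":0,"ay":0,"az":0,"grip":0},{"x":23,"y":-16,"z":-27,"ax":0,"ay":0,"az":0,"grip":0},{"x":23,"y":-16,"z":-27,"ax":0,"ay":0,"az":0,"grip":0},{"x":23,"y":-16,"z":-27,"ax":0,"ay":0,"az":0,"grip":0},{"x":23,"y":-16,"z":-27,"ax":0,"ay":0,"az":0,"grip":0}]'; python3 -c "
from h import *
to((400,60,360),-.16+np.pi/2)"
```

```text
clock: 1.57
position: [288.9, 335.9, 359.4]
tcp_rot: [-0.699, 0.703, -0.096, 0.093]
force: [0.9, 0.3, 1.1]
finger_gap: 85.4
t 1.57 pos [288.9 335.9 359.4] shift [ 1.804e+02  1.000e-01 -2.365e+02] jawhead 1.302 ay needed -0.109 tilt [-0.004 -0.005 -1.   ]
F [0.9 0.3 1.1] T [-0.025 -0.047 -0.002] gap 85.4 j [-1.04  0.1   0.05  1.86 -0.01  1.19  0.32]
```

```bash
python3 -m pendant '[{"x":22.5,"y":0,"z":-29.5,"ax":0,"ay":-0.014,"az":0,"grip":0},{"x":22.5,"y":0,"z":-29.5,"ax":0,"ay":-0.014,"az":0,"grip":0},{"x":22.5,"y":0,"z":-29.5,"ax":0,"ay":-0.014,"az":0,"grip":0},{"x":22.5,"y":0,"z":-29.5,"ax":0,"ay":-0.014,"az":0,"grip":0},{"x":22.5,"y":0,"z":-29.5,"ax":0,"ay":-0.014,"az":0,"grip":0},{"x":22.5,"y":0,"z":-29.5,"ax":0,"ay":-0.014,"az":0,"grip":0},{"x":22.5,"y":0,"z":-29.5,"ax":0,"ay":-0.014,"az":0,"grip":0},{"x":22.5,"y":0,"z":-29.5,"ax":0,"ay":-0.014,"az":0,"grip":0}]'; python3 -c "
from h import *
to((569.5,-12.5,150),-.16+np.pi/2)"
```

```text
clock: 2.23
position: [416.6, 52.7, 365.1]
tcp_rot: [0.707, -0.703, 0.052, -0.055]
force: [1.4, 0.3, 0.7]
finger_gap: 85.3
t 2.23 pos [416.6  52.7 365.1] shift [160.3 215.3 -42.8] jawhead 1.419 ay needed 0.008 tilt [ 0.004  0.006 -1.   ]
F [1.4 0.3 0.7] T [ 0.029 -0.08  -0.025] gap 85.3 j [-0.65  0.03  0.4   1.92 -0.02  1.18  1.18]
```

```bash
python3 -m pendant '[{"x":20,"y":27,"z":-5.4,"ax":0,"ay":0,"az":0,"grip":80},{"x":20,"y":27,"z":-5.4,"ax":0,"ay":0,"az":0,"grip":80},{"x":20,"y":27,"z":-5.4,"ax":0,"ay":0,"az":0,"grip":80},{"x":20,"y":27,"z":-5.4,"ax":0,"ay":0,"az":0,"grip":80},{"x":20,"y":27,"z":-5.4,"ax":0,"ay":0,"az":0,"grip":80},{"x":20,"y":27,"z":-5.4,"ax":0,"ay":0,"az":0,"grip":80},{"x":20,"y":27,"z":-5.4,"ax":0,"ay":0,"az":0,"grip":80},{"x":20,"y":25,"z":-5.4,"ax":0,"ay":0,"az":0,"grip":80}]'; python3 -c "
from h import *
to((569.5,-12.5,62),-.16+np.pi/2); save('side','s1');save('top','t1')"
```

```text
clock: 2.9
position: [580.2, -24.0, 149.5]
tcp_rot: [0.709, -0.701, 0.049, -0.062]
force: [0.2, 0.0, 0.5]
finger_gap: 58.2
t 2.9 pos [580.2 -24.  149.5] shift [-13.9  87.4   8.5] jawhead 1.413 ay needed 0.002 tilt [ 0.019  0.01  -1.   ]
F [0.2 0.  0.5] T [0.038 0.072 0.024] gap 58.2 j [-0.32  0.58  0.38  1.83 -0.31  0.78  1.63]
```

View pics/s1.png

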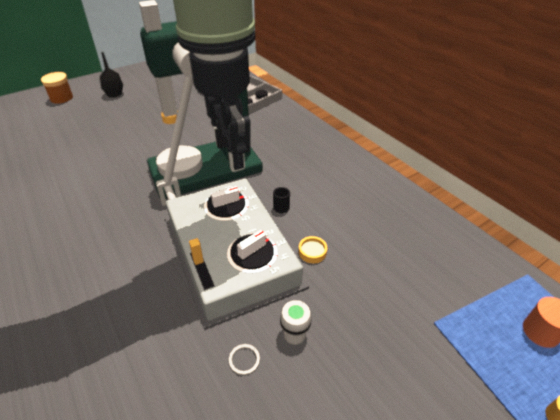

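View pics/t1.png

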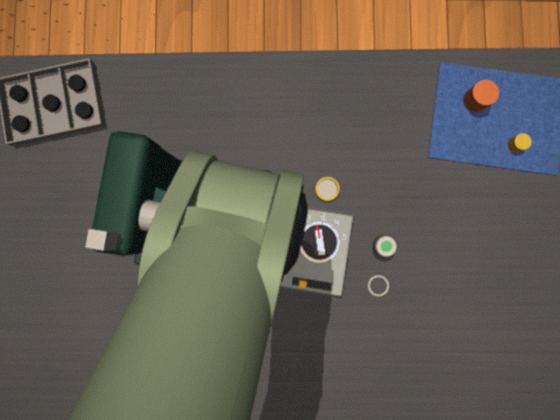

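```bash
python3 - <<'E'
from h import *
def tri(a,b):
    o1,v1=ray("top",a);o2,v2=ray("side",b)
    s=np.linalg.lstsq(np.c_[v1,-v2],o2-o1,rcond=None)[0]
    P=o1+v1*s[0];Q=o2+v2*s[1];return np.round((P+Q)/2),round(np.linalg.norm(P-Q),1)
print("hub end",tri((180,218),(190,58)))
print("lever top",tri((183,232),(185,75)))
print("eye",tri((195,268),(172,190)))
print("head right edge",tri((157,140),(245,20)))
print("white",tri((97,240),(150,12)))
E
python3 -c "
import cv2
t=cv2.imread('pics/top0.png')[110:300,75:235]; cv2.imwrite('pics/tp.png',cv2.resize(t,None,fx=3,fy=3,interpolation=2))
t=cv2.imread('pics/s1.png')[0:220,120:300]; cv2.imwrite('pics/sp.png',cv2.resize(t,None,fx=2.7,fy=2.7,interpolation=2))"
```

```text
hub end (array([583.,  79., 277.]), np.float64(7.7))
lever top (array([567.,  79., 254.]), np.float64(0.5))
eye (array([507., 108.,  27.]), np.float64(15.6))
head right edge (array([691., 102., 307.]), np.float64(0.4))
white (array([559., 171., 325.]), np.float64(3.8))
```

View pics/tp.png

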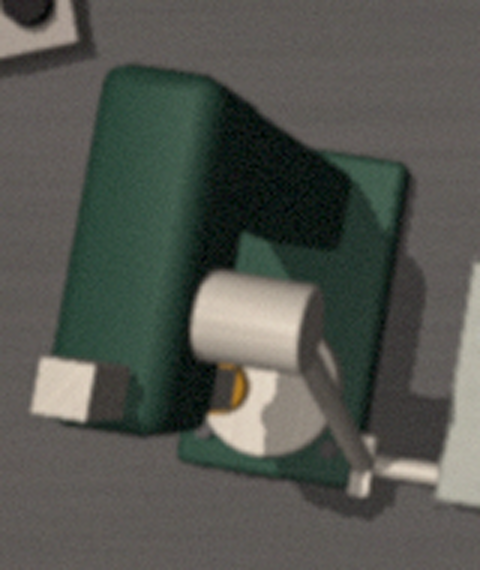

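View pics/sp.png

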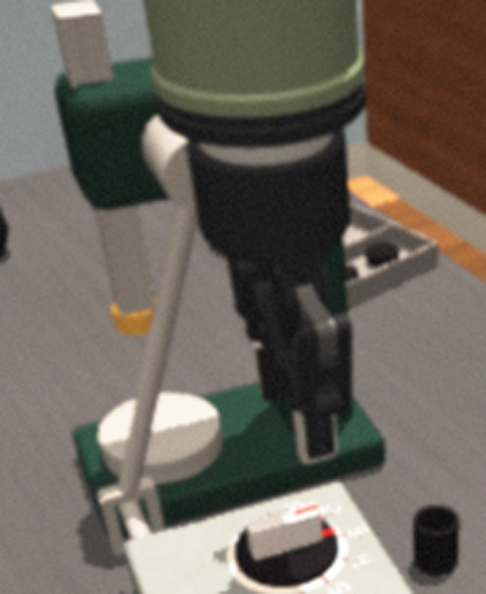

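```bash
python3 - <<'E'
from h import *
for z in range(150,520,20): print(z,np.round(proj("side",(580,-24,z))),np.round(proj("top",(580,-24,z))), "top-view edge y at this z", np.round(at_z("top",(165,235),z)[:2]))
E
```

```text
150 [230. 159.] [259. 225.] top-view edge y at this z [564. 135.]
170 [229. 149.] [258. 225.] top-view edge y at this z [564. 129.]
190 [228. 138.] [257. 224.] top-view edge y at this z [564. 124.]
210 [227. 126.] [256. 224.] top-view edge y at this z [563. 118.]
230 [226. 114.] [255. 223.] top-view edge y at this z [563. 112.]
250 [224. 101.] [254. 223.] top-view edge y at this z [563. 106.]
270 [223.  88.] [253. 223.] top-view edge y at this z [563. 100.]
290 [222.  74.] [251. 222.] top-view edge y at this z [563.  94.]
310 [220.  59.] [250. 222.] top-view edge y at this z [563.  88.]
330 [219.  44.] [248. 221.] top-view edge y at this z [563.  82.]
350 [217.  28.] [246. 220.] top-view edge y at this z [563.  76.]
370 [216.  11.] [245. 220.] top-view edge y at this z [563.  70.]
390 [214.  -7.] [243. 219.] top-view edge y at this z [562.  64.]
410 [212. -26.] [241. 218.] top-view edge y at this z [562.  58.]
430 [210. -46.] [238. 218.] top-view edge y at this z [562.  53.]
450 [208. -68.] [236. 217.] top-view edge y at this z [562.  47.]
470 [206. -90.] [233. 216.] top-view edge y at this z [562.  41.]
490 [ 204. -114.] [230. 215.] top-view edge y at this z [562.  35.]
510 [ 202. -140.] [226. 214.] top-view edge y at this z [562.  29.]
```

```bash
python3 -m pendant '[{"x":-7,"y":0,"z":4.2,"ax":-0.013,"ay":0,"az":0.017,"grip":80},{"x":-7,"y":5,"z":4.2,"ax":0,"ay":0,"az":0,"grip":80},{"x":0,"y":8,"z":0,"ax":0,"ay":0,"az":0,"grip":80},{"x":0,"y":8,"z":0,"ax":0,"ay":0,"az":0,"grip":80},{"x":0,"y":8,"z":0,"ax":0,"ay":0,"az":0,"grip":80},{"x":0,"y":8,"z":0,"ax":0,"ay":0,"az":0,"grip":80},{"x":0,"y":8,"z":0,"ax":0,"ay":0,"az":0,"grip":80},{"x":0,"y":0,"z":0,"ax":0,"ay":0,"az":0,"grip":80}]'; python3 -c "
from h import *
to((569.5,-12.5,62),-.16+np.pi/2); save('side','s2')"
```

```text
clock: 3.67
position: [564.7, -10.8, 101.4]
tcp_rot: [-0.705, 0.705, -0.056, 0.055]
force: [-0.3, 0.1, -0.5]
finger_gap: 58.5
t 3.67 pos [564.7 -10.8 101.4] shift [ 5.  39.3 -0.9] jawhead 1.414 ay needed 0.003 tilt [-0.002 -0.001 -1.   ]
F [-0.3  0.1 -0.5] T [0.031 0.041 0.005] gap 58.5 j [-0.33  0.63  0.35  1.88 -0.33  0.69  1.63]
```

View pics/s2.png

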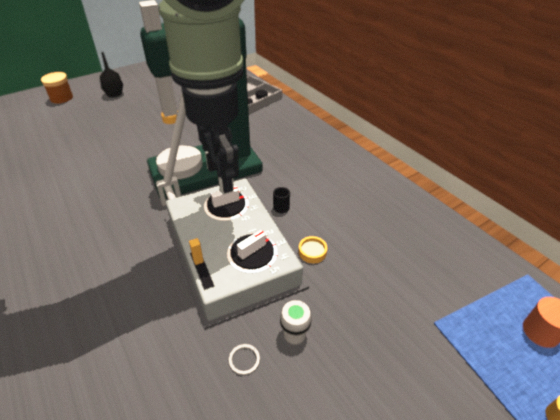

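The gripper stands straight above the left bar (pixel 227,195), so I'm going down and closing gently.

```bash
python3 -m pendant '[{"x":2.5,"y":8,"z":-0.5,"ax":0,"ay":0,"az":0,"grip":80},{"x":2.5,"y":8,"z":-0.4,"ax":0,"ay":0,"az":0,"grip":80},{"x":0,"y":8,"z":0,"ax":0,"ay":0,"az":0,"grip":80},{"x":0,"y":8,"z":0,"ax":0,"ay":0,"az":0,"grip":80},{"x":0,"y":6,"z":0,"ax":0,"ay":0,"az":0,"grip":80},{"x":0,"y":0,"z":0,"ax":0,"ay":0,"az":0,"grip":120},{"x":0,"y":0,"z":0,"ax":0,"ay":0,"az":0,"grip":160},{"x":0,"y":0,"z":0,"ax":0,"ay":0,"az":0,"grip":170}]' 20; python3 -c "
from h import *
to((569.5,-12.5,62),-.16+np.pi/2); save('side','s3')"
```

```text
clock: 4.38
position: [570.6, -13.6, 59.6]
tcp_rot: [-0.704, 0.705, -0.056, 0.055]
force: [-0.4, -0.1, 0.0]
finger_gap: 28.6
t 4.38 pos [570.6 -13.6  59.6] shift [-1.2 -2.4  0.9] jawhead 1.413 ay needed 0.002 tilt [-0.002 -0.001 -1.   ]
F [-0.4 -0.1  0. ] T [ 0.057 -0.028  0.023] gap 28.6 j [-0.3   0.7   0.32  1.88 -0.36  0.62  1.65]
```

View pics/s3.png

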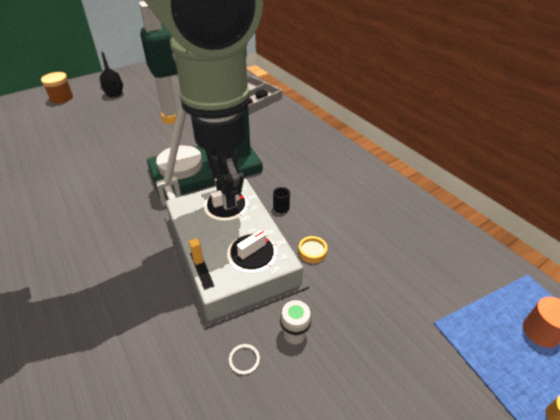

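```bash
python3 -m pendant '[{"x":-0.6,"y":-2,"z":0.5,"ax":0,"ay":0,"az":0,"grip":200},{"x":0,"y":0,"z":0,"ax":0,"ay":0,"az":0,"grip":230},{"x":0,"y":0,"z":0,"ax":0,"ay":0,"az":0,"grip":230},{"x":0,"y":0,"z":0,"ax":0,"ay":0,"az":0,"grip":230},{"x":0,"y":0,"z":0,"ax":0,"ay":0,"az":0,"grip":230},{"x":0,"y":0,"z":0,"ax":0,"ay":0,"az":0,"grip":230},{"x":0,"y":0,"z":0,"ax":0,"ay":0,"az":0,"grip":230},{"x":0,"y":0,"z":0,"ax":0,"ay":0,"az":0,"grip":230}]' 20; python3 -c "
from h import *
to((569.5,-12.5,62),-.16+np.pi/2)"
```

```text
clock: 5.1
position: [570.3, -12.2, 62.6]
tcp_rot: [-0.705, 0.705, -0.056, 0.055]
force: [1.5, -0.2, -6.1]
finger_gap: 11.5
t 5.1 pos [570.3 -12.2  62.6] shift [-0.8  0.6 -0.4] jawhead 1.413 ay needed 0.003 tilt [-0. -0. -1.]
F [ 1.5 -0.2 -6.1] T [-0.04  -0.186 -0.013] gap 11.5 j [-0.31  0.7   0.32  1.88 -0.36  0.62  1.65]
```

```bash
python3 -m pendant '[{"x":0,"y":0,"z":0,"ax":0,"ay":0.04,"az":0,"grip":230},{"x":0,"y":0,"z":0,"ax":0,"ay":0.07,"az":0,"grip":230},{"x":0,"y":0,"z":0,"ax":0,"ay":0.07,"az":0,"grip":230},{"x":0,"y":0,"z":0,"ax":0,"ay":0.07,"az":0,"grip":230},{"x":0,"y":0,"z":0,"ax":0,"ay":0.07,"az":0,"grip":230},{"x":0,"y":0,"z":0,"ax":0,"ay":0.07,"az":0,"grip":230},{"x":0,"y":0,"z":0,"ax":0,"ay":0.07,"az":0,"grip":230},{"x":0,"y":0,"z":0,"ax":0,"ay":0.03,"az":0,"grip":230}]' 20; cat > f.py <<'E'
from h import *
import sys
s,M=st(); h=np.arctan2(M[1,2],M[0,2]); a0=float(sys.argv[1]) if len(sys.argv)>1 else 1.413
print("t",round(s["clock"],2),"turned cw",round(a0-h,4),"T",np.round(s["wrist_torque"],3),"F",np.round(s["force"],1),"pos",np.round(s["position"],1),"gap",round(s["finger_gap"],1),"tau7",np.round(s["effort"][4:],3))
E
python3 f.py
```

```text
clock: 5.77
position: [570.2, -12.5, 62.6]
tcp_rot: [-0.668, 0.668, -0.232, 0.232]
force: [1.0, -0.8, -5.4]
finger_gap: 11.6
t 5.77 turned cw 0.5107 T [-0.235 -0.167  0.081] F [ 1.  -0.8 -5.4] pos [570.2 -12.5  62.6] gap 11.6 tau7 [-0.15   0.297 -0.196]
```

```bash
python3 -m pendant '[{"x":0,"y":0,"z":0,"ax":0,"ay":0.01,"az":0,"grip":230},{"x":0,"y":0,"z":0,"ax":0,"ay":0.01,"az":0,"grip":230},{"x":0,"y":0,"z":0,"ax":0,"ay":0.01,"az":0,"grip":230},{"x":0,"y":0,"z":0,"ax":0,"ay":0.01,"az":0,"grip":230},{"x":0,"y":0,"z":0,"ax":0,"ay":0.01,"az":0,"grip":230},{"x":0,"y":0,"z":0,"ax":0,"ay":0.01,"az":0,"grip":230},{"x":0,"y":0,"z":0,"ax":0,"ay":0.01,"az":0,"grip":230},{"x":0,"y":0,"z":0,"ax":0,"ay":0.01,"az":0,"grip":230}]' 20 >/dev/null; python3 f.py
```

```text
t 6.43 turned cw 0.5922 T [-0.232 -0.194  0.054] F [ 1.7 -0.8 -6. ] pos [570.2 -12.5  62.6] gap 11.3 tau7 [-0.005  0.342  0.246]
```

```bash
python3 -m pendant '[{"x":0,"y":0,"z":0,"ax":0,"ay":0.008,"az":0,"grip":230},{"x":0,"y":0,"z":0,"ax":0,"ay":0.008,"az":0,"grip":230},{"x":0,"y":0,"z":0,"ax":0,"ay":0.008,"az":0,"grip":230},{"x":0,"y":0,"z":0,"ax":0,"ay":0.008,"az":0,"grip":230},{"x":0,"y":0,"z":0,"ax":0,"ay":0.008,"az":0,"grip":230},{"x":0,"y":0,"z":0,"ax":0,"ay":0.008,"az":0,"grip":230},{"x":0,"y":0,"z":0,"ax":0,"ay":0.008,"az":0,"grip":230},{"x":0,"y":0,"z":0,"ax":0,"ay":0.008,"az":0,"grip":230}]' 20 >/dev/null; python3 f.py
```

```text
t 7.1 turned cw 0.6631 T [-0.199 -0.138  0.039] F [ 1.6 -0.9 -5.2] pos [570.1 -12.5  62.6] gap 12.0 tau7 [-0.053  0.342  0.181]
```

```bash
python3 -m pendant '[{"x":0,"y":0,"z":0,"ax":0,"ay":0.006,"az":0,"grip":230},{"x":0,"y":0,"z":0,"ax":0,"ay":0.006,"az":0,"grip":230},{"x":0,"y":0,"z":0,"ax":0,"ay":0.006,"az":0,"grip":230},{"x":0,"y":0,"z":0,"ax":0,"ay":0.006,"az":0,"grip":230},{"x":0,"y":0,"z":0,"ax":0,"ay":0.006,"az":0,"grip":230},{"x":0,"y":0,"z":0,"ax":0,"ay":0.006,"az":0,"grip":230},{"x":0,"y":0,"z":0,"ax":0,"ay":0.006,"az":0,"grip":230},{"x":0,"y":0,"z":0,"ax":0,"ay":0.006,"az":0,"grip":230}]' 20 >/dev/null; python3 f.py
```

```text
t 7.77 turned cw 0.7166 T [-0.234 -0.156  0.109] F [ 0.9 -0.5 -5.8] pos [570.1 -12.5  62.6] gap 11.5 tau7 [-0.095  0.342  0.111]
```

```bash
python3 -m pendant '[{"x":0,"y":0,"z":0,"ax":0,"ay":0.005,"az":0,"grip":230},{"x":0,"y":0,"z":0,"ax":0,"ay":0.005,"az":0,"grip":230},{"x":0,"y":0,"z":0,"ax":0,"ay":0.005,"az":0,"grip":230},{"x":0,"y":0,"z":0,"ax":0,"ay":0.005,"az":0,"grip":230},{"x":0,"y":0,"z":0,"ax":0,"ay":0,"az":0,"grip":230},{"x":0,"y":0,"z":0,"ax":0,"ay":0,"az":0,"grip":230},{"x":0,"y":0,"z":0,"ax":0,"ay":0,"az":0,"grip":230},{"x":0,"y":0,"z":0,"ax":0,"ay":0,"az":0,"grip":230}]' 20 >/dev/null; python3 f.py
```

```text
t 8.43 turned cw 0.7394 T [-0.231 -0.113  0.056] F [ 1.8 -1.3 -4.5] pos [570.1 -12.5  62.6] gap 11.5 tau7 [-0.151  0.363 -0.066]
```

```bash
python3 -m pendant '[{"x":0,"y":0,"z":0,"ax":0,"ay":0.006,"az":0,"grip":230},{"x":0,"y":0,"z":0,"ax":0,"ay":0.006,"az":0,"grip":230},{"x":0,"y":0,"z":0,"ax":0,"ay":0.006,"az":0,"grip":230},{"x":0,"y":0,"z":0,"ax":0,"ay":0.006,"az":0,"grip":230},{"x":0,"y":0,"z":0,"ax":0,"ay":0.006,"az":0,"grip":230},{"x":0,"y":0,"z":0,"ax":0,"ay":0.006,"az":0,"grip":230},{"x":0,"y":0,"z":0,"ax":0,"ay":0.006,"az":0,"grip":230},{"x":0,"y":0,"z":0,"ax":0,"ay":0.006,"az":0,"grip":230}]' 20 >/dev/null; python3 f.py
```

```text
t 9.1 turned cw 0.7922 T [-0.241 -0.13   0.073] F [ 1.  -1.  -5.4] pos [570.1 -12.6  62.6] gap 11.6 tau7 [-0.115  0.328  0.115]
```

```bash
python3 -m pendant '[{"x":0,"y":0,"z":0,"ax":0,"ay":0.006,"az":0,"grip":230},{"x":0,"y":0,"z":0,"ax":0,"ay":0.006,"az":0,"grip":230},{"x":0,"y":0,"z":0,"ax":0,"ay":0.006,"az":0,"grip":230},{"x":0,"y":0,"z":0,"ax":0,"ay":0.006,"az":0,"grip":230},{"x":0,"y":0,"z":0,"ax":0,"ay":0.006,"az":0,"grip":230},{"x":0,"y":0,"z":0,"ax":0,"ay":0.006,"az":0,"grip":230},{"x":0,"y":0,"z":0,"ax":0,"ay":0.006,"az":0,"grip":230},{"x":0,"y":0,"z":0,"ax":0,"ay":0.006,"az":0,"grip":230}]' 20 >/dev/null; python3 f.py
```

```text
t 9.77 turned cw 0.8454 T [-0.203 -0.105  0.072] F [ 0.6 -1.2 -5.2] pos [570.  -12.6  62.6] gap 11.6 tau7 [-0.127  0.317  0.116]
```

```bash
python3 -m pendant '[{"x":0,"y":0,"z":0,"ax":0,"ay":0.006,"az":0,"grip":230},{"x":0,"y":0,"z":0,"ax":0,"ay":0.006,"az":0,"grip":230},{"x":0,"y":0,"z":0,"ax":0,"ay":0.006,"az":0,"grip":230},{"x":0,"y":0,"z":0,"ax":0,"ay":0.006,"az":0,"grip":230},{"x":0,"y":0,"z":0,"ax":0,"ay":0.006,"az":0,"grip":230},{"x":0,"y":0,"z":0,"ax":0,"ay":0.006,"az":0,"grip":230},{"x":0,"y":0,"z":0,"ax":0,"ay":0.006,"az":0,"grip":230},{"x":0,"y":0,"z":0,"ax":0,"ay":0.006,"az":0,"grip":230}]' 20 >/dev/null; python3 f.py
```

```text
t 10.43 turned cw 0.8989 T [-0.236 -0.08   0.051] F [ 0.7 -1.6 -5.4] pos [570.  -12.6  62.6] gap 11.5 tau7 [-0.13   0.305  0.127]
```

```bash
python3 -m pendant '[{"x":0,"y":0,"z":0,"ax":0,"ay":0.006,"az":0,"grip":230},{"x":0,"y":0,"z":0,"ax":0,"ay":0.006,"az":0,"grip":230},{"x":0,"y":0,"z":0,"ax":0,"ay":0.006,"az":0,"grip":230},{"x":0,"y":0,"z":0,"ax":0,"ay":0.006,"az":0,"grip":230},{"x":0,"y":0,"z":0,"ax":0,"ay":0.006,"az":0,"grip":230},{"x":0,"y":0,"z":0,"ax":0,"ay":0.006,"az":0,"grip":230},{"x":0,"y":0,"z":0,"ax":0,"ay":0.006,"az":0,"grip":230},{"x":0,"y":0,"z":0,"ax":0,"ay":0.006,"az":0,"grip":230}]' 20 >/dev/null; python3 f.py
```

```text
t 11.1 turned cw 0.9524 T [-0.228 -0.086  0.004] F [-0.1 -1.2 -5.3] pos [570.  -12.6  62.6] gap 11.1 tau7 [-0.098  0.29   0.177]
```

```bash
python3 -m pendant '[{"x":0,"y":0,"z":0,"ax":0,"ay":0.006,"az":0,"grip":230},{"x":0,"y":0,"z":0,"ax":0,"ay":0.006,"az":0,"grip":230},{"x":0,"y":0,"z":0,"ax":0,"ay":0.006,"az":0,"grip":230},{"x":0,"y":0,"z":0,"ax":0,"ay":0.006,"az":0,"grip":230},{"x":0,"y":0,"z":0,"ax":0,"ay":0,"az":0,"grip":230},{"x":0,"y":0,"z":0,"ax":0,"ay":0,"az":0,"grip":230},{"x":0,"y":0,"z":0,"ax":0,"ay":0,"az":0,"grip":230},{"x":0,"y":0,"z":0,"ax":0,"ay":0,"az":0,"grip":230}]' 20 >/dev/null; python3 f.py; python3 -c "
from h import *
save('side','s4')
import cv2
t=cv2.imread('pics/s4.png')[150:280,150:310]; cv2.imwrite('pics/s4c.png',cv2.resize(t,None,fx=4,fy=4,interpolation=2))"
```

```text
t 11.77 turned cw 0.9797 T [-0.249 -0.144 -0.015] F [ 1.6 -0.5 -6. ] pos [570.  -12.6  62.6] gap 11.2 tau7 [-0.166  0.309 -0.014]
```

View pics/s4c.png

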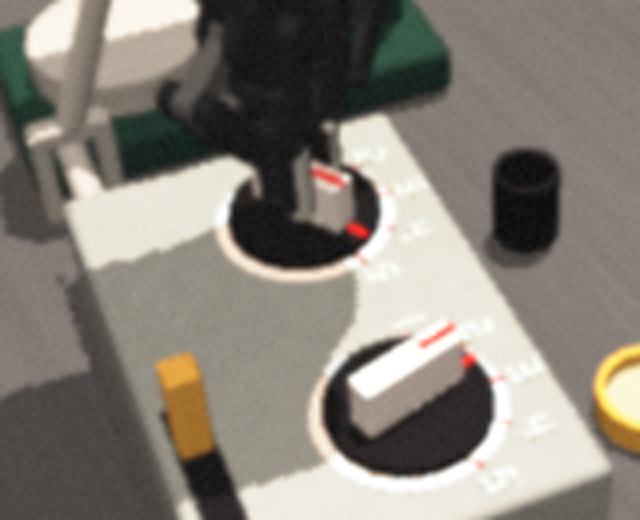

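The left dial's pointer is between 4 and 5 (crop 357,230), so the dial turns with the gripper and isn't slipping. I'll carry on slowly.

```bash
python3 -m pendant '[{"x":0,"y":0,"z":0,"ax":0,"ay":0.005,"az":0,"grip":230},{"x":0,"y":0,"z":0,"ax":0,"ay":0.005,"az":0,"grip":230},{"x":0,"y":0,"z":0,"ax":0,"ay":0.005,"az":0,"grip":230},{"x":0,"y":0,"z":0,"ax":0,"ay":0.005,"az":0,"grip":230},{"x":0,"y":0,"z":0,"ax":0,"ay":0.005,"az":0,"grip":230},{"x":0,"y":0,"z":0,"ax":0,"ay":0.005,"az":0,"grip":230},{"x":0,"y":0,"z":0,"ax":0,"ay":0.005,"az":0,"grip":230},{"x":0,"y":0,"z":0,"ax":0,"ay":0.0,"az":0,"grip":230}]' 20 >/dev/null; python3 f.py
```

```text
t 12.48 turned cw 1.0186 T [-0.256 -0.09   0.001] F [ 0.5 -1.  -6. ] pos [570.  -12.7  62.7] gap 11.5 tau7 [-0.224  0.299 -0.137]
```

```bash
python3 -m pendant '[{"x":0,"y":0,"z":0,"ax":0,"ay":0.005,"az":0,"grip":230},{"x":0,"y":0,"z":0,"ax":0,"ay":0.005,"az":0,"grip":230},{"x":0,"y":0,"z":0,"ax":0,"ay":0.005,"az":0,"grip":230},{"x":0,"y":0,"z":0,"ax":0,"ay":0.005,"az":0,"grip":230},{"x":0,"y":0,"z":0,"ax":0,"ay":0.005,"az":0,"grip":230},{"x":0,"y":0,"z":0,"ax":0,"ay":0.005,"az":0,"grip":230},{"x":0,"y":0,"z":0,"ax":0,"ay":0.005,"az":0,"grip":230},{"x":0,"y":0,"z":0,"ax":0,"ay":0.005,"az":0,"grip":230}]' 20 >/dev/null; python3 f.py
```

```text
t 13.15 turned cw 1.0625 T [-0.302 -0.055  0.074] F [ 0.1 -0.3 -5.3] pos [569.9 -12.6  62.7] gap 11.6 tau7 [-0.217  0.271  0.069]
```

```bash
python3 -m pendant '[{"x":0,"y":0,"z":0,"ax":0,"ay":0.005,"az":0,"grip":230},{"x":0,"y":0,"z":0,"ax":0,"ay":0.005,"az":0,"grip":230},{"x":0,"y":0,"z":0,"ax":0,"ay":0.005,"az":0,"grip":230},{"x":0,"y":0,"z":0,"ax":0,"ay":0.005,"az":0,"grip":230},{"x":0,"y":0,"z":0,"ax":0,"ay":0.0,"az":0,"grip":230},{"x":0,"y":0,"z":0,"ax":0,"ay":0.0,"az":0,"grip":230},{"x":0,"y":0,"z":0,"ax":0,"ay":0.0,"az":0,"grip":230},{"x":0,"y":0,"z":0,"ax":0,"ay":0.0,"az":0,"grip":230}]' 20 >/dev/null; python3 f.py
```

```text
t 13.82 turned cw 1.0847 T [-0.311 -0.047  0.144] F [ 0.8 -2.  -5.4] pos [569.9 -12.7  62.7] gap 11.6 tau7 [-0.328  0.3   -0.15 ]
```

```bash
python3 -m pendant '[{"x":0,"y":0,"z":0,"ax":0,"ay":0.005,"az":0,"grip":230},{"x":0,"y":0,"z":0,"ax":0,"ay":0.005,"az":0,"grip":230},{"x":0,"y":0,"z":0,"ax":0,"ay":0.005,"az":0,"grip":230},{"x":0,"y":0,"z":0,"ax":0,"ay":0.0,"az":0,"grip":230},{"x":0,"y":0,"z":0,"ax":0,"ay":0.0,"az":0,"grip":230},{"x":0,"y":0,"z":0,"ax":0,"ay":0.0,"az":0,"grip":230},{"x":0,"y":0,"z":0,"ax":0,"ay":0.0,"az":0,"grip":230},{"x":0,"y":0,"z":0,"ax":0,"ay":0.0,"az":0,"grip":230}]' 20 >/dev/null; python3 f.py
```

```text
t 14.48 turned cw 1.101 T [-0.346 -0.021  0.27 ] F [ 0.6 -0.2 -5.4] pos [569.9 -12.7  62.6] gap 11.7 tau7 [-0.393  0.303 -0.213]
```

The torque rose to 0.27 N m over 0.04 rad, which means the gate has caught. I'm easing back to take the load off the pin and to test it from the other side.

```bash
python3 -m pendant '[{"x":0,"y":0,"z":0,"ax":0,"ay":-0.01,"az":0,"grip":230},{"x":0,"y":0,"z":0,"ax":0,"ay":-0.01,"az":0,"grip":230},{"x":0,"y":0,"z":0,"ax":0,"ay":-0.01,"az":0,"grip":230},{"x":0,"y":0,"z":0,"ax":0,"ay":-0.01,"az":0,"grip":230},{"x":0,"y":0,"z":0,"ax":0,"ay":-0.01,"az":0,"grip":230},{"x":0,"y":0,"z":0,"ax":0,"ay":-0.01,"az":0,"grip":230},{"x":0,"y":0,"z":0,"ax":0,"ay":0,"az":0,"grip":230},{"x":0,"y":0,"z":0,"ax":0,"ay":0,"az":0,"grip":230}]' 20 >/dev/null; python3 f.py
```

```text
t 15.15 turned cw 1.0347 T [-0.261 -0.128 -0.026] F [-0.4 -0.7 -5. ] pos [569.9 -12.6  62.6] gap 11.4 tau7 [-0.118  0.295  0.093]
```

```bash
python3 -m pendant '[{"x":0,"y":0,"z":0,"ax":0,"ay":-0.01,"az":0,"grip":230},{"x":0,"y":0,"z":0,"ax":0,"ay":-0.01,"az":0,"grip":230},{"x":0,"y":0,"z":0,"ax":0,"ay":-0.005,"az":0,"grip":230},{"x":0,"y":0,"z":0,"ax":0,"ay":0,"az":0,"grip":230},{"x":0,"y":0,"z":0,"ax":0,"ay":0,"az":0,"grip":230},{"x":0,"y":0,"z":0,"ax":0,"ay":0,"az":0,"grip":230},{"x":0,"y":0,"z":0,"ax":0,"ay":0,"az":0,"grip":230},{"x":0,"y":0,"z":0,"ax":0,"ay":0,"az":0,"grip":230}]' 20 >/dev/null; python3 f.py
```

```text
t 15.82 turned cw 1.0074 T [-0.225 -0.081 -0.061] F [ 0.7 -1.  -4.5] pos [569.9 -12.6  62.6] gap 11.2 tau7 [-0.15   0.298  0.023]
```

```bash
python3 -m pendant '[{"x":0,"y":0,"z":0,"ax":0,"ay":-0.01,"az":0,"grip":230},{"x":0,"y":0,"z":0,"ax":0,"ay":-0.01,"az":0,"grip":230},{"x":0,"y":0,"z":0,"ax":0,"ay":-0.005,"az":0,"grip":230},{"x":0,"y":0,"z":0,"ax":0,"ay":0,"az":0,"grip":230},{"x":0,"y":0,"z":0,"ax":0,"ay":0,"az":0,"grip":230},{"x":0,"y":0,"z":0,"ax":0,"ay":0,"az":0,"grip":230},{"x":0,"y":0,"z":0,"ax":0,"ay":0,"az":0,"grip":230},{"x":0,"y":0,"z":0,"ax":0,"ay":0,"az":0,"grip":230}]' 20 >/dev/null; python3 f.py
```

```text
t 16.48 turned cw 0.9797 T [-0.324 -0.047 -0.028] F [ 0.  -1.7 -5.4] pos [569.9 -12.6  62.6] gap 11.5 tau7 [-0.138  0.303  0.028]
```

```bash
python3 -m pendant '[{"x":0,"y":0,"z":0,"ax":0,"ay":-0.01,"az":0,"grip":230},{"x":0,"y":0,"z":0,"ax":0,"ay":-0.01,"az":0,"grip":230},{"x":0,"y":0,"z":0,"ax":0,"ay":-0.005,"az":0,"grip":230},{"x":0,"y":0,"z":0,"ax":0,"ay":0,"az":0,"grip":230},{"x":0,"y":0,"z":0,"ax":0,"ay":0,"az":0,"grip":230},{"x":0,"y":0,"z":0,"ax":0,"ay":0,"az":0,"grip":230},{"x":0,"y":0,"z":0,"ax":0,"ay":0,"az":0,"grip":230},{"x":0,"y":0,"z":0,"ax":0,"ay":0,"az":0,"grip":230}]' 20 >/dev/null; python3 f.py; python3 -c "
from h import *
save('side','s5')
import cv2
t=cv2.imread('pics/s5.png')[150:280,150:310]; cv2.imwrite('pics/s5c.png',cv2.resize(t,None,fx=4,fy=4,interpolation=2))"
```

```text
t 17.15 turned cw 0.9522 T [-0.234 -0.054 -0.08 ] F [ 0.3 -0.8 -5.7] pos [570.  -12.6  62.6] gap 11.5 tau7 [-0.057  0.303  0.102]
```

View pics/s5c.png

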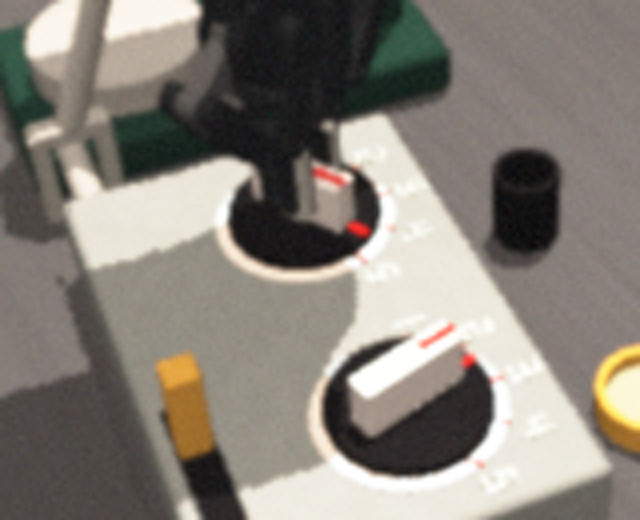

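```bash
python3 -m pendant '[{"x":0,"y":0,"z":0,"ax":0,"ay":-0.01,"az":0,"grip":230},{"x":0,"y":0,"z":0,"ax":0,"ay":-0.01,"az":0,"grip":230},{"x":0,"y":0,"z":0,"ax":0,"ay":-0.005,"az":0,"grip":230},{"x":0,"y":0,"z":0,"ax":0,"ay":0,"az":0,"grip":230},{"x":0,"y":0,"z":0,"ax":0,"ay":0,"az":0,"grip":230},{"x":0,"y":0,"z":0,"ax":0,"ay":0,"az":0,"grip":230},{"x":0,"y":0,"z":0,"ax":0,"ay":0,"az":0,"grip":230},{"x":0,"y":0,"z":0,"ax":0,"ay":0,"az":0,"grip":230}]' 20 >/dev/null; python3 f.py; python3 -c "
from h import *
save('side','s6')
import cv2
a,b,c=[cv2.imread('pics/%s.png'%k).astype(float) for k in('s4','s5','s6')]
def red(i):
    p=i[195:215,230:250]; w=np.clip(p[:,:,2]-np.maximum(p[:,:,0],p[:,:,1])-30,0,None)
    ys,xs=np.mgrid[195:215,230:250]; return (w*xs).sum()/w.sum(),(w*ys).sum()/w.sum()
for i in(a,b,c): print(red(i))
P=lambda z,a:proj('side',(569.7+32*np.cos(-.16-a),-12.6+32*np.sin(-.16-a),z))
for d in(.9,.95,1.0,1.05,1.1): print(d,P(57,d))
"
```

```text
t 17.87 turned cw 0.9248 T [-0.199 -0.109 -0.169] F [ 0.4 -1.  -6.1] pos [570.  -12.6  62.6] gap 11.6 tau7 [0.051 0.303 0.206]
(np.float64(238.00680529300567), np.float64(204.9474480151229))
(np.float64(238.35049205147615), np.float64(204.83951551854656))
(np.float64(238.72511144130758), np.float64(204.8781575037147))
0.9 [241.61785779 207.08679432]
0.95 [241.1213496  207.65205561]
1.0 [240.58403894 208.20315383]
1.05 [240.00716076 208.73856753]
1.1 [239.39207226 209.25680586]
```

Resistance now builds going back as well (-0.17 N m), so the gate holds the dial both ways. I'll unload, release and go up.

```bash
python3 -m pendant '[{"x":0,"y":0,"z":0,"ax":0,"ay":0.02,"az":0,"grip":230},{"x":0,"y":0,"z":0,"ax":0,"ay":0.02,"az":0,"grip":230},{"x":0,"y":0,"z":0,"ax":0,"ay":0.02,"az":0,"grip":230},{"x":0,"y":0,"z":0,"ax":0,"ay":0.01,"az":0,"grip":170},{"x":0,"y":0,"z":0,"ax":0,"ay":0,"az":0,"grip":110},{"x":0,"y":0,"z":0,"ax":0,"ay":0,"az":0,"grip":80},{"x":0,"y":0,"z":0,"ax":0,"ay":0,"az":0,"grip":80},{"x":0,"y":0,"z":0,"ax":0,"ay":0,"az":0,"grip":80}]' 20 >/dev/null; python3 f.py;  python3 -c "
from h import *
to((551.5,-131,150),.162-np.pi/2)"
```

```text
t 18.58 turned cw 1.0018 T [-0.022  0.071 -0.024] F [-0.7 -0.   1.1] pos [570.7 -12.1  63.5] gap 58.6 tau7 [ 0.001  0.005 -0.024]
t 18.58 pos [570.7 -12.1  63.5] shift [101.3 -86.6 -65.1] jawhead 0.411 ay needed -1.322 tilt [ 0.001  0.001 -1.   ]
F [-0.7 -0.   1.1] T [-0.022  0.071 -0.024] gap 58.6 j [-0.48  0.76  0.58  1.89 -0.65  0.69  0.91]
```

```bash
python3 -m pendant '[{"x":0,"y":-30,"z":0,"ax":0,"ay":0,"az":0,"grip":80},{"x":0,"y":-30,"z":0,"ax":0,"ay":0,"az":0,"grip":80},{"x":20,"y":-10,"z":-13,"ax":0,"ay":0,"az":0,"grip":80},{"x":20,"y":0,"z":-13,"ax":0,"ay":0,"az":0,"grip":80},{"x":20,"y":0,"z":-13,"ax":0,"ay":0,"az":0,"grip":80},{"x":20,"y":0,"z":-13,"ax":0,"ay":0,"az":0,"grip":80},{"x":20,"y":0,"z":-13,"ax":0,"ay":0,"az":0,"grip":80},{"x":0,"y":0,"z":0,"ax":0,"ay":0.12,"az":0,"grip":80}]' 20 >/dev/null; python3 -m pendant '[{"x":0,"y":0,"z":0,"ax":0,"ay":0.12,"az":0,"grip":80},{"x":0,"y":0,"z":0,"ax":0,"ay":0.12,"az":0,"grip":80},{"x":0,"y":0,"z":0,"ax":0,"ay":0.12,"az":0,"grip":80},{"x":0,"y":0,"z":0,"ax":0,"ay":0.12,"az":0,"grip":80},{"x":0,"y":0,"z":0,"ax":0,"ay":0.12,"az":0,"grip":80},{"x":0,"y":0,"z":0,"ax":0,"ay":0.12,"az":0,"grip":80},{"x":0,"y":0,"z":0,"ax":0,"ay":0.12,"az":0,"grip":80},{"x":0,"y":0,"z":0,"ax":0,"ay":0.12,"az":0,"grip":80}]' 20;  python3 -c "
from h import *
to((551,-131,110),.162-np.pi/2)"
```

```text
clock: 19.92
position: [551.2, -136.2, 139.6]
tcp_rot: [-0.301, 0.296, -0.641, 0.641]
force: [0.1, 0.4, 0.3]
finger_gap: 58.6
t 19.92 pos [ 551.2 -136.2  139.6] shift [-3.6 29.6 -3.6] jawhead -0.701 ay needed 0.708 tilt [ 0.007  0.002 -1.   ]
F [0.1 0.4 0.3] T [ 0.054 -0.007 -0.062] gap 58.6 j [-0.47  0.78  0.96  1.87 -0.8   0.93  0.17]
```

```bash
python3 -m pendant '[{"x":0,"y":0,"z":0,"ax":0,"ay":0.117,"az":0,"grip":80},{"x":0,"y":0,"z":0,"ax":0,"ay":0.117,"az":0,"grip":80},{"x":0,"y":0,"z":0,"ax":0,"ay":0.117,"az":0,"grip":80},{"x":0,"y":0,"z":0,"ax":0,"ay":0.117,"az":0,"grip":80},{"x":0,"y":0,"z":0,"ax":0,"ay":0.117,"az":0,"grip":80},{"x":0,"y":0,"z":0,"ax":0,"ay":0.117,"az":0,"grip":80},{"x":0,"y":0,"z":0,"ax":0,"ay":0,"az":0,"grip":80},{"x":0,"y":0,"z":0,"ax":0,"ay":0,"az":0,"grip":80}]' 20 >/dev/null;  python3 -c "
from h import *
to((550.5,-130.5,62),.162-np.pi/2);save('side','s7');save('top','t7')
import cv2
t=cv2.imread('pics/s7.png')[120:320,150:310]; cv2.imwrite('pics/s7c.png',cv2.resize(t,None,fx=3,fy=3,interpolation=2))"
```

```text
t 20.58 pos [ 551.8 -135.3  139.9] shift [ 1.3 77.9 -4.8] jawhead -1.439 ay needed -0.031 tilt [ 0.008  0.003 -1.   ]
F [ 0.5 -0.6 -0.9] T [-0.035  0.008  0.023] gap 58.5 j [-0.54  0.89  1.12  1.87 -0.96  1.04 -0.44]
```

View pics/s7c.png

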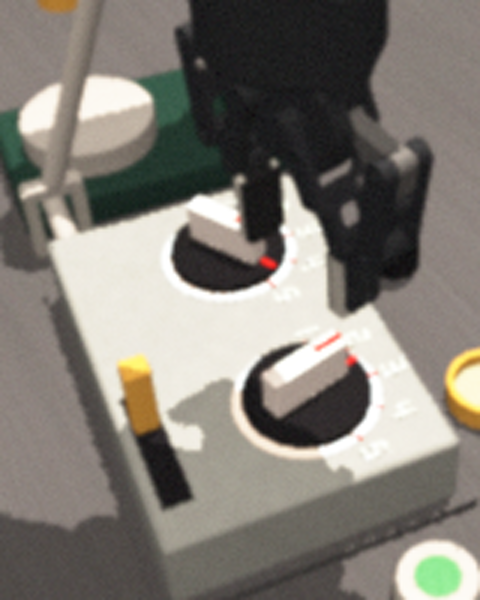

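View pics/t7.png

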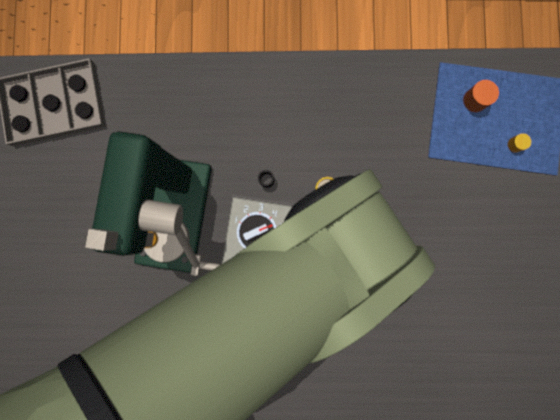

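```bash
python3 -m pendant '[{"x":1.3,"y":10,"z":-4.8,"ax":0.002,"ay":-0.031,"az":-0.008,"grip":80},{"x":0,"y":10,"z":0,"ax":0,"ay":0,"az":0,"grip":80},{"x":0,"y":10,"z":0,"ax":0,"ay":0,"az":0,"grip":80},{"x":0,"y":10,"z":0,"ax":0,"ay":0,"az":0,"grip":80},{"x":0,"y":10,"z":0,"ax":0,"ay":0,"az":0,"grip":80},{"x":0,"y":6,"z":0,"ax":0,"ay":0,"az":0,"grip":80},{"x":0,"y":0,"z":0,"ax":0,"ay":0,"az":0,"grip":80},{"x":0,"y":0,"z":0,"ax":0,"ay":0,"az":0,"grip":80}]' 20 >/dev/null;  python3 -c "
from h import *
to((550.5,-130.5,62),.162-np.pi/2)"
```

```text
t 21.35 pos [ 550.1 -131.4   79.5] shift [-0.5 17.5 -0.8] jawhead -1.4 ay needed 0.009 tilt [ 0.002  0.002 -1.   ]
F [-0.2 -0.2  0.8] T [-0.057 -0.05  -0.01 ] gap 58.5 j [-0.5   0.95  1.03  1.91 -1.04  0.94 -0.35]
```

```bash
python3 -m pendant '[{"x":-0.4,"y":8,"z":-0.7,"ax":0,"ay":0.008,"az":0,"grip":120},{"x":0,"y":7,"z":0,"ax":0,"ay":0,"az":0,"grip":160},{"x":0,"y":0,"z":0,"ax":0,"ay":0,"az":0,"grip":200},{"x":0,"y":0,"z":0,"ax":0,"ay":0,"az":0,"grip":230},{"x":0,"y":0,"z":0,"ax":0,"ay":0,"az":0,"grip":230},{"x":0,"y":0,"z":0,"ax":0,"ay":0,"az":0,"grip":230},{"x":0,"y":0,"z":0,"ax":0,"ay":0,"az":0,"grip":230},{"x":0,"y":0,"z":0,"ax":0,"ay":0,"az":0,"grip":230}]' 20 >/dev/null;  python3 -c "
from h import *
to((550.5,-130.5,62),.162-np.pi/2);save('side','s8')
import cv2
t=cv2.imread('pics/s8.png')[120:320,150:310]; cv2.imwrite('pics/s8c.png',cv2.resize(t,None,fx=3,fy=3,interpolation=2))"
```

```text
t 22.02 pos [ 550.8 -130.5   63.6] shift [ 0.3  1.6 -0.1] jawhead -1.408 ay needed 0.0 tilt [ 0.002  0.002 -1.   ]
F [ 0.6 -0.4 -2.8] T [-0.116 -0.047 -0.014] gap 11.5 j [-0.49  0.97  1.    1.91 -1.07  0.92 -0.34]
```

View pics/s8c.png

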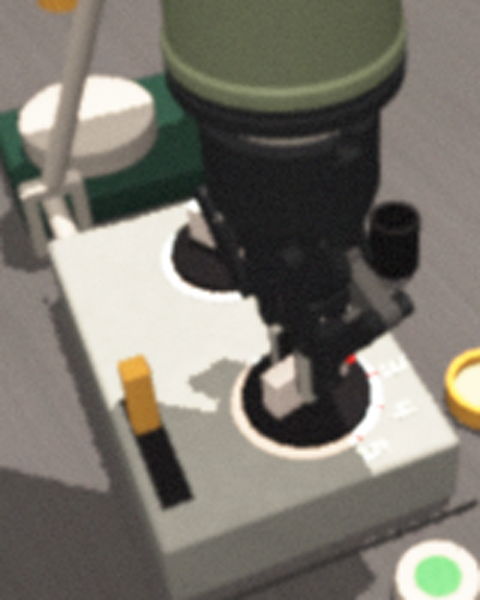

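```bash
python3 -m pendant '[{"x":0,"y":0,"z":0,"ax":0,"ay":-0.02,"az":0,"grip":230},{"x":0,"y":0,"z":0,"ax":0,"ay":-0.04,"az":0,"grip":230},{"x":0,"y":0,"z":0,"ax":0,"ay":-0.05,"az":0,"grip":230},{"x":0,"y":0,"z":0,"ax":0,"ay":-0.05,"az":0,"grip":230},{"x":0,"y":0,"z":0,"ax":0,"ay":-0.04,"az":0,"grip":230},{"x":0,"y":0,"z":0,"ax":0,"ay":-0.03,"az":0,"grip":230},{"x":0,"y":0,"z":0,"ax":0,"ay":-0.02,"az":0,"grip":230},{"x":0,"y":0,"z":0,"ax":0,"ay":-0.01,"az":0,"grip":230}]' 20 >/dev/null; python3 f.py -1.408
```

```text
t 22.73 turned cw -0.2789 T [-0.159 -0.112 -0.062] F [ 0.6 -0.6 -4.2] pos [ 550.8 -130.5   63.6] gap 11.9 tau7 [0.089 0.269 0.115]
```

```bash
python3 -m pendant '[{"x":0,"y":0,"z":0,"ax":0,"ay":-0.006,"az":0,"grip":230},{"x":0,"y":0,"z":0,"ax":0,"ay":-0.006,"az":0,"grip":230},{"x":0,"y":0,"z":0,"ax":0,"ay":-0.006,"az":0,"grip":230},{"x":0,"y":0,"z":0,"ax":0,"ay":-0.006,"az":0,"grip":230},{"x":0,"y":0,"z":0,"ax":0,"ay":-0.006,"az":0,"grip":230},{"x":0,"y":0,"z":0,"ax":0,"ay":-0.006,"az":0,"grip":230},{"x":0,"y":0,"z":0,"ax":0,"ay":-0.006,"az":0,"grip":230},{"x":0,"y":0,"z":0,"ax":0,"ay":-0.006,"az":0,"grip":230}]' 20 >/dev/null; python3 f.py -1.408
```

```text
t 23.4 turned cw -0.3305 T [-0.068 -0.054 -0.15 ] F [ 0.8 -0.5 -3.3] pos [ 550.8 -130.5   63.6] gap 11.6 tau7 [ 0.064  0.166 -0.119]
```

```bash
python3 -m pendant '[{"x":0,"y":0,"z":0,"ax":0,"ay":-0.005,"az":0,"grip":230},{"x":0,"y":0,"z":0,"ax":0,"ay":-0.005,"az":0,"grip":230},{"x":0,"y":0,"z":0,"ax":0,"ay":-0.005,"az":0,"grip":230},{"x":0,"y":0,"z":0,"ax":0,"ay":0,"az":0,"grip":230},{"x":0,"y":0,"z":0,"ax":0,"ay":0,"az":0,"grip":230},{"x":0,"y":0,"z":0,"ax":0,"ay":0,"az":0,"grip":230},{"x":0,"y":0,"z":0,"ax":0,"ay":0,"az":0,"grip":230},{"x":0,"y":0,"z":0,"ax":0,"ay":0,"az":0,"grip":230}]' 20 >/dev/null; python3 f.py -1.408
```

```text
t 24.07 turned cw -0.3476 T [-0.037 -0.085 -0.102] F [ 0.3  0.  -3.6] pos [ 550.8 -130.5   63.6] gap 11.2 tau7 [0.078 0.13  0.061]
```

```bash
python3 -m pendant '[{"x":0,"y":0,"z":0,"ax":0,"ay":-0.005,"az":0,"grip":230},{"x":0,"y":0,"z":0,"ax":0,"ay":-0.005,"az":0,"grip":230},{"x":0,"y":0,"z":0,"ax":0,"ay":-0.005,"az":0,"grip":230},{"x":0,"y":0,"z":0,"ax":0,"ay":-0.005,"az":0,"grip":230},{"x":0,"y":0,"z":0,"ax":0,"ay":-0.005,"az":0,"grip":230},{"x":0,"y":0,"z":0,"ax":0,"ay":0,"az":0,"grip":230},{"x":0,"y":0,"z":0,"ax":0,"ay":0,"az":0,"grip":230},{"x":0,"y":0,"z":0,"ax":0,"ay":0,"az":0,"grip":230}]' 20 >/dev/null; python3 f.py -1.408
```

```text
t 24.73 turned cw -0.3756 T [-0.074 -0.069 -0.075] F [ 0.6 -0.3 -5.1] pos [ 550.8 -130.4   63.6] gap 11.5 tau7 [0.091 0.13  0.079]
```

Those were only ripples. I'll keep turning in small steps.

```bash
python3 -m pendant '[{"x":0,"y":0,"z":0,"ax":0,"ay":-0.006,"az":0,"grip":230},{"x":0,"y":0,"z":0,"ax":0,"ay":-0.006,"az":0,"grip":230},{"x":0,"y":0,"z":0,"ax":0,"ay":-0.006,"az":0,"grip":230},{"x":0,"y":0,"z":0,"ax":0,"ay":-0.006,"az":0,"grip":230},{"x":0,"y":0,"z":0,"ax":0,"ay":-0.006,"az":0,"grip":230},{"x":0,"y":0,"z":0,"ax":0,"ay":-0.006,"az":0,"grip":230},{"x":0,"y":0,"z":0,"ax":0,"ay":0,"az":0,"grip":230},{"x":0,"y":0,"z":0,"ax":0,"ay":0,"az":0,"grip":230}]' 20 >/dev/null; python3 f.py -1.408
```

```text
t 25.4 turned cw -0.4156 T [-0.064 -0.105 -0.051] F [ 0.2 -0.3 -3.4] pos [ 550.8 -130.5   63.6] gap 11.5 tau7 [0.105 0.138 0.115]
```

```bash
python3 -m pendant '[{"x":0,"y":0,"z":0,"ax":0,"ay":-0.006,"az":0,"grip":230},{"x":0,"y":0,"z":0,"ax":0,"ay":-0.006,"az":0,"grip":230},{"x":0,"y":0,"z":0,"ax":0,"ay":-0.006,"az":0,"grip":230},{"x":0,"y":0,"z":0,"ax":0,"ay":-0.006,"az":0,"grip":230},{"x":0,"y":0,"z":0,"ax":0,"ay":0,"az":0,"grip":230},{"x":0,"y":0,"z":0,"ax":0,"ay":0,"az":0,"grip":230},{"x":0,"y":0,"z":0,"ax":0,"ay":0,"az":0,"grip":230},{"x":0,"y":0,"z":0,"ax":0,"ay":0,"az":0,"grip":230}]' 20 >/dev/null; python3 f.py -1.408
```

```text
t 26.07 turned cw -0.4423 T [-0.064 -0.079  0.013] F [ 0.4 -0.7 -3.1] pos [ 550.8 -130.5   63.6] gap 11.4 tau7 [0.055 0.125 0.025]
```

```bash
python3 -m pendant '[{"x":0,"y":0,"z":0,"ax":0,"ay":-0.006,"az":0,"grip":230},{"x":0,"y":0,"z":0,"ax":0,"ay":-0.006,"az":0,"grip":230},{"x":0,"y":0,"z":0,"ax":0,"ay":-0.006,"az":0,"grip":230},{"x":0,"y":0,"z":0,"ax":0,"ay":-0.006,"az":0,"grip":230},{"x":0,"y":0,"z":0,"ax":0,"ay":0,"az":0,"grip":230},{"x":0,"y":0,"z":0,"ax":0,"ay":0,"az":0,"grip":230},{"x":0,"y":0,"z":0,"ax":0,"ay":0,"az":0,"grip":230},{"x":0,"y":0,"z":0,"ax":0,"ay":0,"az":0,"grip":230}]' 20 >/dev/null; python3 f.py -1.408
```

```text
t 26.73 turned cw -0.4691 T [-0.082 -0.077  0.068] F [ 0.5  0.4 -4.7] pos [ 550.8 -130.5   63.6] gap 11.6 tau7 [ 0.022  0.122 -0.013]
```

```bash
python3 -m pendant '[{"x":0,"y":0,"z":0,"ax":0,"ay":-0.006,"az":0,"grip":230},{"x":0,"y":0,"z":0,"ax":0,"ay":-0.006,"az":0,"grip":230},{"x":0,"y":0,"z":0,"ax":0,"ay":-0.006,"az":0,"grip":230},{"x":0,"y":0,"z":0,"ax":0,"ay":-0.006,"az":0,"grip":230},{"x":0,"y":0,"z":0,"ax":0,"ay":0,"az":0,"grip":230},{"x":0,"y":0,"z":0,"ax":0,"ay":0,"az":0,"grip":230},{"x":0,"y":0,"z":0,"ax":0,"ay":0,"az":0,"grip":230},{"x":0,"y":0,"z":0,"ax":0,"ay":0,"az":0,"grip":230}]' 20 >/dev/null; python3 f.py -1.408
```

```text
t 27.4 turned cw -0.4956 T [-0.039 -0.093 -0.012] F [ 0.8 -0.  -4.6] pos [ 550.7 -130.5   63.6] gap 11.5 tau7 [0.061 0.114 0.029]
```

```bash
python3 -m pendant '[{"x":0,"y":0,"z":0,"ax":0,"ay":-0.006,"az":0,"grip":230},{"x":0,"y":0,"z":0,"ax":0,"ay":-0.006,"az":0,"grip":230},{"x":0,"y":0,"z":0,"ax":0,"ay":-0.006,"az":0,"grip":230},{"x":0,"y":0,"z":0,"ax":0,"ay":-0.006,"az":0,"grip":230},{"x":0,"y":0,"z":0,"ax":0,"ay":0,"az":0,"grip":230},{"x":0,"y":0,"z":0,"ax":0,"ay":0,"az":0,"grip":230},{"x":0,"y":0,"z":0,"ax":0,"ay":0,"az":0,"grip":230},{"x":0,"y":0,"z":0,"ax":0,"ay":0,"az":0,"grip":230}]' 20 >/dev/null; python3 f.py -1.408
```

```text
t 28.07 turned cw -0.5222 T [-0.002 -0.132  0.021] F [-0.2 -0.3 -3. ] pos [ 550.8 -130.4   63.6] gap 11.7 tau7 [0.066 0.11  0.032]
```

```bash
python3 -m pendant '[{"x":0,"y":0,"z":0,"ax":0,"ay":-0.006,"az":0,"grip":230},{"x":0,"y":0,"z":0,"ax":0,"ay":-0.006,"az":0,"grip":230},{"x":0,"y":0,"z":0,"ax":0,"ay":-0.006,"az":0,"grip":230},{"x":0,"y":0,"z":0,"ax":0,"ay":-0.006,"az":0,"grip":230},{"x":0,"y":0,"z":0,"ax":0,"ay":0,"az":0,"grip":230},{"x":0,"y":0,"z":0,"ax":0,"ay":0,"az":0,"grip":230},{"x":0,"y":0,"z":0,"ax":0,"ay":0,"az":0,"grip":230},{"x":0,"y":0,"z":0,"ax":0,"ay":0,"az":0,"grip":230}]' 20 >/dev/null; python3 f.py -1.408
```

```text
t 28.73 turned cw -0.5489 T [ 0.01  -0.06  -0.047] F [ 0.1  0.3 -3.1] pos [ 550.7 -130.4   63.6] gap 11.6 tau7 [0.073 0.105 0.038]
```

```bash
python3 -m pendant '[{"x":0,"y":0,"z":0,"ax":0,"ay":-0.006,"az":0,"grip":230},{"x":0,"y":0,"z":0,"ax":0,"ay":-0.006,"az":0,"grip":230},{"x":0,"y":0,"z":0,"ax":0,"ay":-0.006,"az":0,"grip":230},{"x":0,"y":0,"z":0,"ax":0,"ay":-0.006,"az":0,"grip":230},{"x":0,"y":0,"z":0,"ax":0,"ay":-0.006,"az":0,"grip":230},{"x":0,"y":0,"z":0,"ax":0,"ay":0,"az":0,"grip":230},{"x":0,"y":0,"z":0,"ax":0,"ay":0,"az":0,"grip":230},{"x":0,"y":0,"z":0,"ax":0,"ay":0,"az":0,"grip":230}]' 20 >/dev/null; python3 f.py -1.408
```

```text
t 29.4 turned cw -0.5819 T [-0.043 -0.106 -0.136] F [-0.1 -0.5 -3.1] pos [ 550.8 -130.4   63.6] gap 11.6 tau7 [0.175 0.093 0.16 ]
```

```bash
python3 -m pendant '[{"x":0,"y":0,"z":0,"ax":0,"ay":-0.006,"az":0,"grip":230},{"x":0,"y":0,"z":0,"ax":0,"ay":-0.006,"az":0,"grip":230},{"x":0,"y":0,"z":0,"ax":0,"ay":-0.006,"az":0,"grip":230},{"x":0,"y":0,"z":0,"ax":0,"ay":-0.006,"az":0,"grip":230},{"x":0,"y":0,"z":0,"ax":0,"ay":0,"az":0,"grip":230},{"x":0,"y":0,"z":0,"ax":0,"ay":0,"az":0,"grip":230},{"x":0,"y":0,"z":0,"ax":0,"ay":0,"az":0,"grip":230},{"x":0,"y":0,"z":0,"ax":0,"ay":0,"az":0,"grip":230}]' 20 >/dev/null; python3 f.py -1.408
```

```text
t 30.07 turned cw -0.6081 T [-0.052 -0.115 -0.254] F [ 0.5  0.5 -4.4] pos [ 550.8 -130.5   63.6] gap 11.6 tau7 [0.25  0.074 0.239]
```

The right gate has caught at about -0.25 N m. Now the test going back.

```bash
python3 -m pendant '[{"x":0,"y":0,"z":0,"ax":0,"ay":0.02,"az":0,"grip":230},{"x":0,"y":0,"z":0,"ax":0,"ay":0.02,"az":0,"grip":230},{"x":0,"y":0,"z":0,"ax":0,"ay":0.02,"az":0,"grip":230},{"x":0,"y":0,"z":0,"ax":0,"ay":0.02,"az":0,"grip":230},{"x":0,"y":0,"z":0,"ax":0,"ay":0.02,"az":0,"grip":230},{"x":0,"y":0,"z":0,"ax":0,"ay":0.01,"az":0,"grip":230},{"x":0,"y":0,"z":0,"ax":0,"ay":0,"az":0,"grip":230},{"x":0,"y":0,"z":0,"ax":0,"ay":0,"az":0,"grip":230}]' 20 >/dev/null; python3 f.py -1.408
```

```text
t 30.73 turned cw -0.486 T [-0.044 -0.05   0.056] F [-0.2 -0.3 -3.4] pos [ 550.7 -130.4   63.6] gap 11.3 tau7 [-0.034  0.098 -0.159]
```

```bash
python3 -m pendant '[{"x":0,"y":0,"z":0,"ax":0,"ay":0.01,"az":0,"grip":230},{"x":0,"y":0,"z":0,"ax":0,"ay":0.01,"az":0,"grip":230},{"x":0,"y":0,"z":0,"ax":0,"ay":0.01,"az":0,"grip":230},{"x":0,"y":0,"z":0,"ax":0,"ay":0,"az":0,"grip":230},{"x":0,"y":0,"z":0,"ax":0,"ay":0,"az":0,"grip":230},{"x":0,"y":0,"z":0,"ax":0,"ay":0,"az":0,"grip":230},{"x":0,"y":0,"z":0,"ax":0,"ay":0,"az":0,"grip":230},{"x":0,"y":0,"z":0,"ax":0,"ay":0,"az":0,"grip":230}]' 20 >/dev/null; python3 f.py -1.408
```

```text
t 31.4 turned cw -0.4536 T [-0.08  -0.077  0.11 ] F [ 0.2 -0.5 -4.6] pos [ 550.8 -130.5   63.6] gap 11.5 tau7 [-0.037  0.146 -0.091]
```

```bash
python3 -m pendant '[{"x":0,"y":0,"z":0,"ax":0,"ay":0.01,"az":0,"grip":230},{"x":0,"y":0,"z":0,"ax":0,"ay":0.01,"az":0,"grip":230},{"x":0,"y":0,"z":0,"ax":0,"ay":0.0,"az":0,"grip":230},{"x":0,"y":0,"z":0,"ax":0,"ay":0,"az":0,"grip":230},{"x":0,"y":0,"z":0,"ax":0,"ay":0,"az":0,"grip":230},{"x":0,"y":0,"z":0,"ax":0,"ay":0,"az":0,"grip":230},{"x":0,"y":0,"z":0,"ax":0,"ay":0,"az":0,"grip":230},{"x":0,"y":0,"z":0,"ax":0,"ay":0,"az":0,"grip":230}]' 20 >/dev/null; python3 f.py -1.408
```

```text
t 32.07 turned cw -0.4318 T [-0.122  0.029  0.135] F [-0.4 -0.4 -3.9] pos [ 550.8 -130.4   63.6] gap 11.5 tau7 [-0.115  0.162 -0.176]
```

```bash
python3 -m pendant '[{"x":0,"y":0,"z":0,"ax":0,"ay":0.01,"az":0,"grip":230},{"x":0,"y":0,"z":0,"ax":0,"ay":0.006,"az":0,"grip":230},{"x":0,"y":0,"z":0,"ax":0,"ay":0.0,"az":0,"grip":230},{"x":0,"y":0,"z":0,"ax":0,"ay":0,"az":0,"grip":230},{"x":0,"y":0,"z":0,"ax":0,"ay":0,"az":0,"grip":230},{"x":0,"y":0,"z":0,"ax":0,"ay":0,"az":0,"grip":230},{"x":0,"y":0,"z":0,"ax":0,"ay":0,"az":0,"grip":230},{"x":0,"y":0,"z":0,"ax":0,"ay":0,"az":0,"grip":230}]' 20 >/dev/null; python3 f.py -1.408
```

```text
t 32.73 turned cw -0.4145 T [-0.167 -0.13   0.261] F [-0.4 -0.4 -2.7] pos [ 550.8 -130.5   63.6] gap 11.5 tau7 [-0.181  0.175 -0.254]
```

It holds both ways (+0.26 N m on the back side). I'll unload, release and rise.

```bash
python3 -m pendant '[{"x":0,"y":0,"z":0,"ax":0,"ay":-0.03,"az":0,"grip":230},{"x":0,"y":0,"z":0,"ax":0,"ay":-0.03,"az":0,"grip":230},{"x":0,"y":0,"z":0,"ax":0,"ay":-0.02,"az":0,"grip":230},{"x":0,"y":0,"z":0,"ax":0,"ay":-0.01,"az":0,"grip":170},{"x":0,"y":0,"z":0,"ax":0,"ay":0,"az":0,"grip":110},{"x":0,"y":0,"z":0,"ax":0,"ay":0,"az":0,"grip":80},{"x":0,"y":0,"z":0,"ax":0,"ay":0,"az":0,"grip":80},{"x":0,"y":-30,"z":0,"ax":0,"ay":0,"az":0,"grip":80}]' 20 >/dev/null; python3 f.py -1.408; python3 -c "
from h import *
to((474.5,-98.2,120),-.16)"
```

```text
t 33.4 turned cw -0.5084 T [ 0.052  0.032 -0.016] F [-0.5  0.2  0.2] pos [ 549.3 -129.8   91.1] gap 58.2 tau7 [-3.394 -3.739  2.543]
t 33.4 pos [ 549.3 -129.8   91.1] shift [ 38.9 -28.7 -71.4] jawhead -0.9 ay needed -0.74 tilt [-0.002  0.002 -1.   ]
F [-0.5  0.2  0.2] T [ 0.052  0.032 -0.016] gap 58.2 j [-0.47  0.87  0.94  1.9  -0.93  0.89  0.06]
```

```bash
python3 -m pendant '[{"x":0,"y":-25,"z":0,"ax":0,"ay":0,"az":0,"grip":80},{"x":0,"y":-12,"z":0,"ax":0,"ay":-0.12,"az":0,"grip":80},{"x":0,"y":0,"z":0,"ax":0,"ay":-0.12,"az":0,"grip":80},{"x":0,"y":0,"z":0,"ax":0,"ay":-0.12,"az":0,"grip":80},{"x":0,"y":0,"z":0,"ax":0,"ay":-0.12,"az":0,"grip":80},{"x":0,"y":0,"z":0,"ax":0,"ay":-0.12,"az":0,"grip":80},{"x":0,"y":0,"z":0,"ax":0,"ay":-0.12,"az":0,"grip":80},{"x":0,"y":0,"z":0,"ax":0,"ay":0,"az":0,"grip":80}]' 20 >/dev/null; python3 -c "
from h import *
to((474.5,-98.2,120),-.16)"
```

```text
t 34.07 pos [ 550.9 -131.2  135. ] shift [-21.   14.7 -80.6] jawhead -0.153 ay needed 0.007 tilt [ 0.004 -0.001 -1.   ]
F [0.  0.3 0.4] T [ 0.066 -0.017 -0.005] gap 58.4 j [-0.42  0.72  0.83  1.87 -0.7   0.86  0.61]
```

```bash
python3 -m pendant '[{"x":-5,"y":2,"z":-20,"ax":0,"ay":0,"az":0,"grip":100},{"x":-5,"y":2,"z":-20,"ax":0,"ay":0,"az":0,"grip":110},{"x":-5,"y":2,"z":-20,"ax":0,"ay":0,"az":0,"grip":120},{"x":-5,"y":2,"z":-20,"ax":0,"ay":0,"az":0,"grip":120},{"x":0,"y":0,"z":0,"ax":0,"ay":0,"az":0,"grip":120},{"x":0,"y":0,"z":0,"ax":0,"ay":0,"az":0,"grip":120},{"x":0,"y":0,"z":0,"ax":0,"ay":0,"az":0,"grip":120},{"x":0,"y":0,"z":0,"ax":0,"ay":0,"az":0,"grip":120}]' 20 >/dev/null; python3 -c "
from h import *
to((474.5,-98.2,64),-.16); save('side','s9')
import cv2
t=cv2.imread('pics/s9.png')[120:320,120:320]; cv2.imwrite('pics/s9c.png',cv2.resize(t,None,fx=3,fy=3,interpolation=2))"
```

```text
t 34.73 pos [472.4 -98.6 126.6] shift [-0.8 62.6  1.7] jawhead -0.187 ay needed -0.027 tilt [ 0.005 -0.001 -1.   ]
F [ 0.3 -0.9  0.4] T [-0.068 -0.03   0.017] gap 45.3 j [-0.52  0.63  0.85  2.09 -0.72  0.73  0.61]
```

View pics/s9c.png

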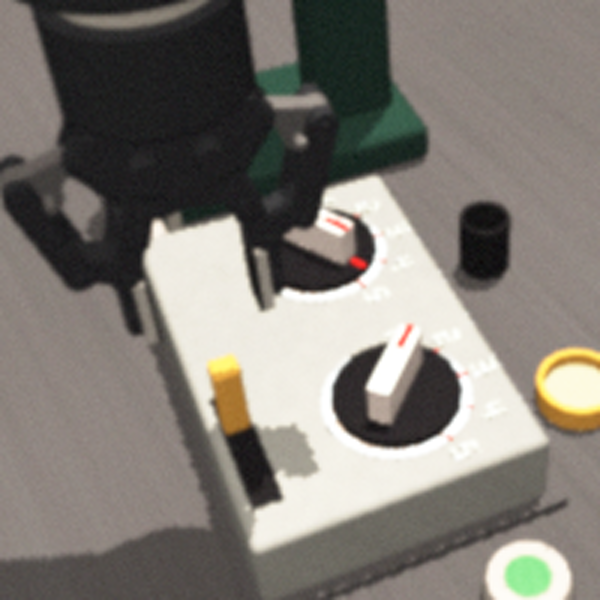

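```bash
python3 -m pendant '[{"x":-0.8,"y":10,"z":1.7,"ax":0,"ay":-0.027,"az":0.004,"grip":120},{"x":0,"y":12,"z":0,"ax":0,"ay":0,"az":0,"grip":120},{"x":0,"y":12,"z":0,"ax":0,"ay":0,"az":0,"grip":120},{"x":0,"y":0,"z":0,"ax":0,"ay":0,"az":0,"grip":120},{"x":0,"y":0,"z":0,"ax":0,"ay":0,"az":0,"grip":120},{"x":0,"y":0,"z":0,"ax":0,"ay":0,"az":0,"grip":120},{"x":0,"y":0,"z":0,"ax":0,"ay":0,"az":0,"grip":120},{"x":0,"y":0,"z":0,"ax":0,"ay":0,"az":0,"grip":120}]' 20 >/dev/null; python3 -c "
from h import *
to((474.5,-98.2,64),-.16); save('side','s10')
import cv2
t=cv2.imread('pics/s10.png')[120:320,120:320]; cv2.imwrite('pics/s10c.png',cv2.resize(t,None,fx=3,fy=3,interpolation=2))"
```

```text
t 35.45 pos [ 476.7 -100.2   90.9] shift [-1.6 26.9 -2.7] jawhead -0.166 ay needed -0.006 tilt [ 0.007  0.001 -1.   ]
F [ 0.2 -0.4  0.9] T [-0.001 -0.031  0.021] gap 45.0 j [-0.46  0.68  0.76  2.1  -0.79  0.66  0.68]
```

View pics/s10c.png

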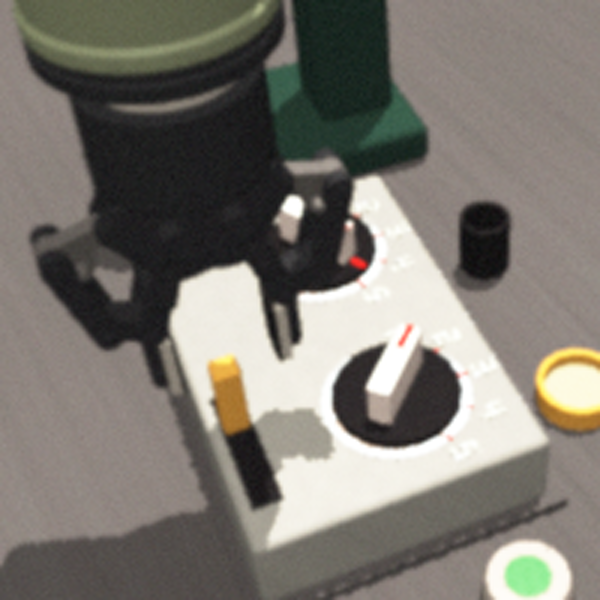

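```bash
python3 -m pendant '[{"x":-1.6,"y":8,"z":-2.7,"ax":0,"ay":-0.004,"az":0.004,"grip":120},{"x":0,"y":9,"z":0,"ax":0,"ay":0,"az":0,"grip":140},{"x":0,"y":8,"z":0,"ax":0,"ay":0,"az":0,"grip":170},{"x":0,"y":0,"z":0,"ax":0,"ay":0,"az":0,"grip":200},{"x":0,"y":0,"z":0,"ax":0,"ay":0,"az":0,"grip":230},{"x":0,"y":0,"z":0,"ax":0,"ay":0,"az":0,"grip":230},{"x":0,"y":0,"z":0,"ax":0,"ay":0,"az":0,"grip":230},{"x":0,"y":0,"z":0,"ax":0,"ay":0,"az":0,"grip":230}]' 25 >/dev/null; python3 -c "
from h import *
to((474.5,-98.2,64),-.16); save('side','s11')
import cv2
t=cv2.imread('pics/s11.png')[120:320,120:320]; cv2.imwrite('pics/s11c.png',cv2.resize(t,None,fx=3,fy=3,interpolation=2))"
```

```text
t 36.17 pos [475.  -97.4  64.1] shift [ 0.8  0.1 -0.4] jawhead -0.162 ay needed -0.002 tilt [ 0.009  0.007 -1.   ]
F [ 1.4  0.9 -1.9] T [0.063 0.202 0.05 ] gap 13.1 j [-0.41  0.71  0.7   2.12 -0.84  0.61  0.73]
```

View pics/s11c.png

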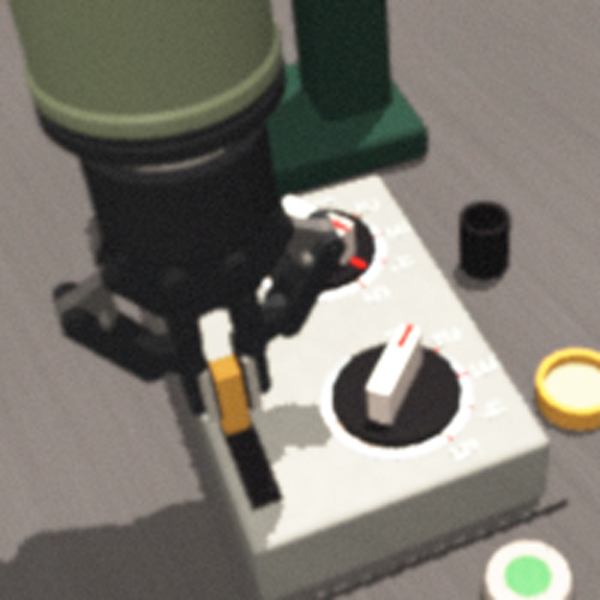

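The post is between the pads (gap 13 mm). I'll draw along +x, gently at first.

```bash
python3 -m pendant '[{"x":0.8,"y":0,"z":0,"ax":0,"ay":0,"az":0,"grip":230},{"x":0.8,"y":0,"z":0,"ax":0,"ay":0,"az":0,"grip":230},{"x":0.8,"y":0,"z":0,"ax":0,"ay":0,"az":0,"grip":230},{"x":0.8,"y":0,"z":0,"ax":0,"ay":0,"az":0,"grip":230},{"x":0,"y":0,"z":0,"ax":0,"ay":0,"az":0,"grip":230},{"x":0,"y":0,"z":0,"ax":0,"ay":0,"az":0,"grip":230},{"x":0,"y":0,"z":0,"ax":0,"ay":0,"az":0,"grip":230},{"x":0,"y":0,"z":0,"ax":0,"ay":0,"az":0,"grip":230}]' 25 >/dev/null; python3 -c "
from h import *
to((475-.16*36,-97.4-.987*36,64),-.16)"
```

```text
t 36.88 pos [ 474.6 -100.2   64.1] shift [33.1 -0.3 -0. ] jawhead -0.161 ay needed -0.001 tilt [ 0.009  0.009 -1.   ]
F [0.4 1.8 2.6] T [0.408 0.255 0.053] gap 13.3 j [-0.4   0.71  0.69  2.12 -0.84  0.61  0.74]
```

```bash
python3 -m pendant '[{"x":0.6,"y":0,"z":0,"ax":0,"ay":0,"az":0,"grip":230},{"x":0.6,"y":0,"z":0,"ax":0,"ay":0,"az":0,"grip":230},{"x":0,"y":0,"z":0,"ax":0,"ay":0,"az":0,"grip":230},{"x":0,"y":0,"z":0,"ax":0,"ay":0,"az":0,"grip":230},{"x":0,"y":0,"z":0,"ax":0,"ay":0,"az":0,"grip":230},{"x":0,"y":0,"z":0,"ax":0,"ay":0,"az":0,"grip":230},{"x":0,"y":0,"z":0,"ax":0,"ay":0,"az":0,"grip":230},{"x":0,"y":0,"z":0,"ax":0,"ay":0,"az":0,"grip":230}]' 25 >/dev/null; python3 -c "
from h import *
to((475-.16*36,-97.4-.987*36,64),-.16)"
```

```text
t 37.55 pos [ 474.4 -101.4   64.1] shift [31.9 -0.2 -0. ] jawhead -0.161 ay needed -0.001 tilt [ 0.009  0.009 -1.   ]
F [0.  3.4 1.9] T [0.427 0.267 0.041] gap 13.5 j [-0.4   0.71  0.69  2.12 -0.84  0.61  0.74]
```

```bash
python3 -m pendant '[{"x":0.6,"y":0,"z":0,"ax":0,"ay":0,"az":0,"grip":230},{"x":0.6,"y":0,"z":0,"ax":0,"ay":0,"az":0,"grip":230},{"x":0.6,"y":0,"z":0,"ax":0,"ay":0,"az":0,"grip":230},{"x":0.6,"y":0,"z":0,"ax":0,"ay":0,"az":0,"grip":230},{"x":0,"y":0,"z":0,"ax":0,"ay":0,"az":0,"grip":230},{"x":0,"y":0,"z":0,"ax":0,"ay":0,"az":0,"grip":230},{"x":0,"y":0,"z":0,"ax":0,"ay":0,"az":0,"grip":230},{"x":0,"y":0,"z":0,"ax":0,"ay":0,"az":0,"grip":230}]' 25 >/dev/null; python3 -c "
from h import *
to((475-.16*36,-97.4-.987*36,64),-.16)"
```

```text
t 38.22 pos [ 474.  -104.1   64.1] shift [29.2 -0.2 -0. ] jawhead -0.161 ay needed -0.001 tilt [ 0.009  0.009 -1.   ]
F [0.2 2.7 3.5] T [0.448 0.265 0.068] gap 13.5 j [-0.39  0.71  0.69  2.12 -0.84  0.61  0.75]
```

Drawn 6.8 mm at about 3 N, so the bolt is free. I'll draw on.

```bash
python3 -m pendant '[{"x":2.5,"y":0,"z":0,"ax":0,"ay":0,"az":0,"grip":230},{"x":2.5,"y":0,"z":0,"ax":0,"ay":0,"az":0,"grip":230},{"x":2.5,"y":0,"z":0,"ax":0,"ay":0,"az":0,"grip":230},{"x":2.5,"y":0,"z":0,"ax":0,"ay":0,"az":0,"grip":230},{"x":2.5,"y":0,"z":0,"ax":0,"ay":0,"az":0,"grip":230},{"x":2.5,"y":0,"z":0,"ax":0,"ay":0,"az":0,"grip":230},{"x":2.5,"y":0,"z":0,"ax":0,"ay":0,"az":0,"grip":230},{"x":2.5,"y":0,"z":0,"ax":0,"ay":0,"az":0,"grip":230}]' 25 >/dev/null; python3 -c "
from h import *
to((475-.16*36,-97.4-.987*36,64),-.16)"
```

```text
t 38.88 pos [ 470.6 -125.    64.1] shift [ 8.1 -0.  -0.1] jawhead -0.16 ay needed -0.0 tilt [ 0.009  0.009 -1.   ]
F [-0.6  2.9  5.9] T [0.584 0.366 0.031] gap 13.4 j [-0.35  0.71  0.69  2.11 -0.84  0.61  0.79]
```

```bash
python3 -m pendant '[{"x":1.5,"y":0,"z":0,"ax":0,"ay":0,"az":0,"grip":230},{"x":1.5,"y":0,"z":0,"ax":0,"ay":0,"az":0,"grip":230},{"x":1.5,"y":0,"z":0,"ax":0,"ay":0,"az":0,"grip":230},{"x":1,"y":0,"z":0,"ax":0,"ay":0,"az":0,"grip":230},{"x":1,"y":0,"z":0,"ax":0,"ay":0,"az":0,"grip":230},{"x":0.8,"y":0,"z":0,"ax":0,"ay":0,"az":0,"grip":230},{"x":0.8,"y":0,"z":0,"ax":0,"ay":0,"az":0,"grip":230},{"x":0,"y":0,"z":0,"ax":0,"ay":0,"az":0,"grip":230}]' 25 >/dev/null; python3 -c "
from h import *
to((475-.16*36,-97.4-.987*36,64),-.16)"
```

```text
t 39.55 pos [ 469.4 -132.9   64.1] shift [ 0.1  0.1 -0.1] jawhead -0.16 ay needed 0.0 tilt [ 0.009  0.012 -1.   ]
F [-0.4 -0.3  6. ] T [-0.096  0.542  0.062] gap 13.8 j [-0.33  0.71  0.69  2.11 -0.84  0.61  0.8 ]
```

```bash
python3 -m pendant '[{"x":0.6,"y":0,"z":0,"ax":0,"ay":0,"az":0,"grip":230},{"x":0.6,"y":0,"z":0,"ax":0,"ay":0,"az":0,"grip":230},{"x":0,"y":0,"z":0,"ax":0,"ay":0,"az":0,"grip":230},{"x":0,"y":0,"z":0,"ax":0,"ay":0,"az":0,"grip":230},{"x":0,"y":0,"z":0,"ax":0,"ay":0,"az":0,"grip":230},{"x":0,"y":0,"z":0,"ax":0,"ay":0,"az":0,"grip":230},{"x":0,"y":0,"z":0,"ax":0,"ay":0,"az":0,"grip":230},{"x":0,"y":0,"z":0,"ax":0,"ay":0,"az":0,"grip":230}]' 25 >/dev/null; python3 -c "
from h import *
to((475-.16*36,-97.4-.987*36,64),-.16); save('side','s12')
import cv2
t=cv2.imread('pics/s12.png')[120:320,120:320]; cv2.imwrite('pics/s12c.png',cv2.resize(t,None,fx=3,fy=3,interpolation=2))"
```

```text
t 40.22 pos [ 469.3 -132.9   64. ] shift [ 0.1  0.  -0.1] jawhead -0.158 ay needed 0.002 tilt [ 0.009  0.014 -1.   ]
F [-0.5  4.   5.5] T [ 0.476  0.283 -0.019] gap 13.4 j [-0.32  0.71  0.68  2.11 -0.84  0.61  0.81]
```

View pics/s12c.png

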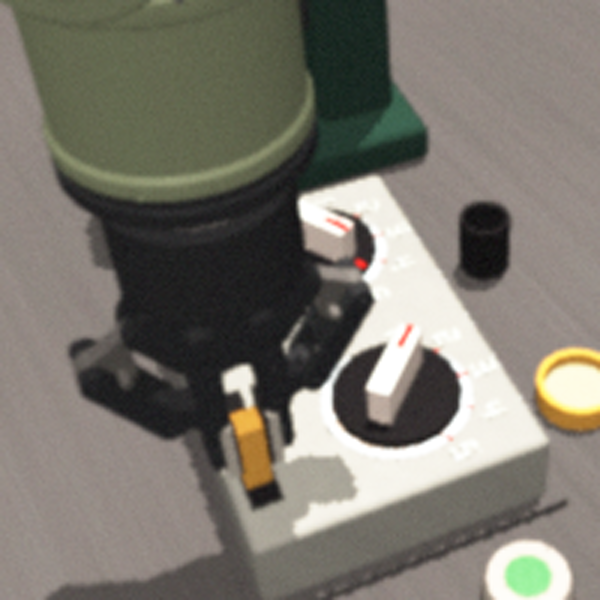

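```bash
python3 -m pendant '[{"x":1.5,"y":0,"z":0,"ax":0,"ay":0,"az":0,"grip":230},{"x":1.5,"y":0,"z":0,"ax":0,"ay":0,"az":0,"grip":230},{"x":1.5,"y":0,"z":0,"ax":0,"ay":0,"az":0,"grip":230},{"x":0,"y":0,"z":0,"ax":0,"ay":0,"az":0,"grip":230},{"x":0,"y":0,"z":0,"ax":0,"ay":0,"az":0,"grip":230},{"x":0,"y":0,"z":0,"ax":0,"ay":0,"az":0,"grip":230},{"x":0,"y":0,"z":0,"ax":0,"ay":0,"az":0,"grip":230},{"x":0,"y":0,"z":0,"ax":0,"ay":0,"az":0,"grip":230}]' 25 >/dev/null; python3 -c "
from h import *
to((475-.16*36,-97.4-.987*36,64),-.16)"
```

```text
t 40.93 pos [ 469.3 -132.8   64. ] shift [ 0.1  0.  -0.1] jawhead -0.155 ay needed 0.005 tilt [ 0.009  0.022 -1.   ]
F [0.1 3.3 4.7] T [0.377 0.258 0.049] gap 13.8 j [-0.32  0.71  0.68  2.11 -0.84  0.62  0.81]
```

It doesn't move beyond 36.0 mm, so it's at the end stop. I'll release and lift off.

```bash
python3 -m pendant '[{"x":0,"y":0,"z":0,"ax":0,"ay":0,"az":0,"grip":170},{"x":0,"y":0,"z":0,"ax":0,"ay":0,"az":0,"grip":130},{"x":0,"y":0,"z":0,"ax":0,"ay":0,"az":0,"grip":120},{"x":0,"y":0,"z":0,"ax":0,"ay":0,"az":0,"grip":120},{"x":0,"y":-20,"z":0,"ax":0,"ay":0,"az":0,"grip":120},{"x":0,"y":-30,"z":0,"ax":0,"ay":0,"az":0,"grip":120},{"x":0,"y":-35,"z":0,"ax":0,"ay":0,"az":0,"grip":120},{"x":0,"y":-35,"z":0,"ax":0,"ay":0,"az":0,"grip":120}]' 25; python3 -m pendant '[{"x":0,"y":-20,"z":-15,"ax":0,"ay":0,"az":0,"grip":120},{"x":0,"y":-20,"z":-15,"ax":0,"ay":0,"az":0,"grip":120},{"x":0,"y":-20,"z":-10,"ax":0,"ay":0,"az":0,"grip":120},{"x":0,"y":-20,"z":0,"ax":0,"ay":0,"az":0,"grip":120},{"x":15,"y":-10,"z":0,"ax":0,"ay":0,"az":0,"grip":120},{"x":15,"y":0,"z":0,"ax":0,"ay":0,"az":0,"grip":120},{"x":15,"y":0,"z":0,"ax":0,"ay":0,"az":0,"grip":120},{"x":15,"y":0,"z":0,"ax":0,"ay":0,"az":0,"grip":120}]' 25;python3 -c "
from h import *
to((475-.16*36,-97.4-.987*36,64),-.16); save('side','s13'); save('top','t13')
import cv2
t=cv2.imread('pics/s13.png')[120:320,120:320]; cv2.imwrite('pics/s13c.png',cv2.resize(t,None,fx=3,fy=3,interpolation=2))
for l,c in(((-60,-76,92),'post'),):
  from fit import W
  print(proj('side',W([540.4,-68,-.16],l)), [ (m['location'],m['confidence']) for m in bot.mark_of('side','bolt_post')])"
```

```text
clock: 41.6
position: [464.5, -136.6, 182.3]
tcp_rot: [0.463, -0.455, 0.544, -0.532]
force: [1.1, -0.2, 1.4]
finger_gap: 45.1
clock: 42.27
position: [415.0, -192.2, 280.9]
tcp_rot: [0.466, -0.453, 0.542, -0.533]
force: [-0.4, -0.7, -0.1]
finger_gap: 45.1
t 42.27 pos [ 415.  -192.2  280.9] shift [-62.2 218.4  44.1] jawhead -0.155 ay needed 0.005 tilt [ 0.005  0.021 -1.   ]
F [-0.4 -0.7 -0.1] T [ 0.025  0.021 -0.035] gap 45.1 j [-0.54  0.36  1.11  1.99 -0.4   1.03  0.61]
[201.29187999 258.93087091] [([200.0, 260.2], 0.6)]
```

View pics/s13c.png

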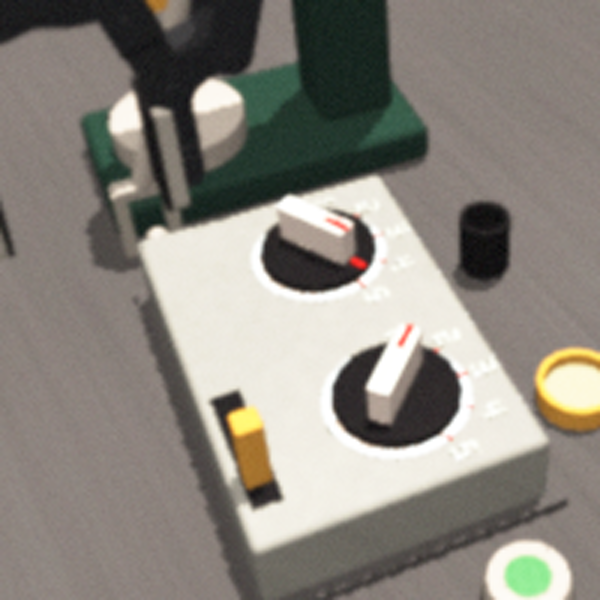

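View pics/s13.png

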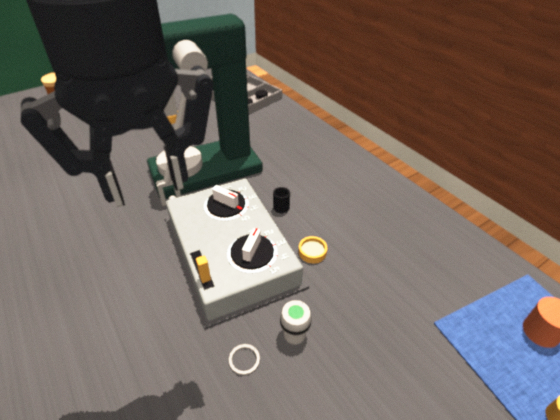

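View pics/t13.png

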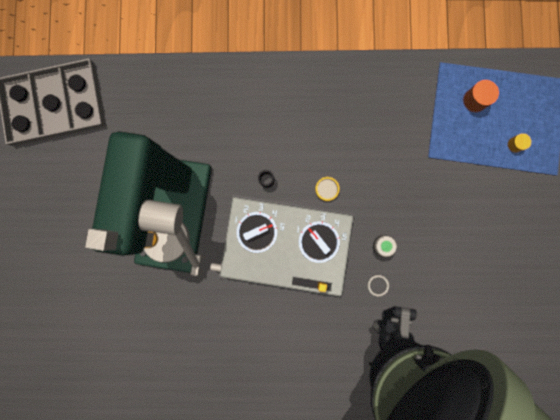

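```bash
python3 -c "
from h import *
print(bot.close_job())"
```

```text
the job is handed in; nothing more can be done
None
```

The arbor press is unlocked, and I handed the job in at about 42 s of the 72 s allowed.

- **Left dial:** I turned it past 4 and felt slowly on until the gate caught. It holds both ways, at about 1.0 rad, and the pointer rests between 4 and 5. The highest torque I read on it was 0.27 N m, against the 0.42 N m limit.
- **Right dial:** I did the same past 2, towards 1. It holds both ways, at about −0.8 rad, and the highest torque I read was 0.26 N m. On the way I mistook one ripple of 0.15 N m for the gate, but it was gone on the next step.
- **Bolt:** It drew back freely at about 3 N and would not go past 36.0 mm, so I took that as the end stop. The force reading there stayed at 3–4 N instead of rising, so the distance is the better evidence. I let go and lifted clear.

In the last pictures the post is where a fully drawn bolt should put it, about 37 mm along in the top view. The bolt's nose is out of the eye, and both dials still stand in their gates. The loose eyepiece parts stand where they were and the gripper touches nothing.

I could not read the pin strains directly. I judged them from the wrist torque, which was noisy by about 0.05 N m.

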